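# Serve a star sweet with the tongs

## Robot

A 7-joint arm with a two-finger parallel gripper is mounted at the origin on a cart in front of the work surface, level with it; the furniture and walls round the work are solid. World frame = base frame: x ahead of the robot, y to its left, z up, the work surface at z = 0. Lengths are in m, angles in degrees, forces in N, time in s.
With the tool pointing down it reaches from about 0.425 to 0.875 m from the base axis. Payload 4.7 kg.
Tool frame: the origin (TCP) lies at the very end of the fingers, on their centre line; the grasp point (between the pads) lies env.tcp_to_grasp behind it (env.tcp_to_grasp is the distance from the TCP to the grasp point, in m); z points along the fingers, x is the direction in which the jaws open and shut, and the axes are right-handed (so a half turn about z gives the same grasp; the last joint's range is limited). The gripper opens to 87 mm and grips with 3 to 60 N. Pads are 19 mm wide; open, the fingers measure 117 mm over their backs; the gripper's body (75 mm by 190 mm) begins 51 mm behind the grasp point.
Start: joints at [-71.156, 18.392, -4.016, 83.108, 1.295, 78.541, -3.26], TCP at [0.201, 0.618, 0.223] pointing down, gripper open.
Joint ranges: [-163.93, 163.93], [-17.29, 119.83], [-79.2, 71.16], [3.27, 140.29], [-89.18, 269.18], [5.43, 117.66], [-154.24, 154.24]. Speed limits (degrees/s): [147.25, 147.25, 180, 180, 180, 180, 180].

## Interface

Orientations are given as [roll, pitch, yaw] about the fixed x, y, z axes, in that order (R = Rz(yaw) Ry(pitch) Rx(roll)).
In Python, from cell import env gives the robot as it stands. The module is installed in compiled form; this text tells all that it offers.
- The arm moves only by the tool send_rows, never from a script. Its argument "steps" is a list of rows, each a list of 3 entries, a list of its own where there are three numbers: the shift along the tool's x, y, z in m, then the turn, a rotation vector about the tool's x, y, z in rad, then the finger opening in m, from 0 to 0.087. A call has exactly 5 rows; each row is the pose to reach, as a shift and turn from the pose commanded when the call began, along the tool's axes at that moment; what a row does not reach only later rows make up. A row lasts 1/12 s, in which the tool goes at most 41.7 mm and 7.16 degrees, less where a joint would pass 70% of its speed; a pose out of reach is approached as far as the arm can. A call with a gripper value outside its range is refused whole. The fingers move at their own pace and stop on an object; "grip_force" is the grip in N (left out, the last holds). Time passes only in rows, so rows that repeat a pose let the fingers close, or fill a call up. It gives the time, the measured TCP pose, the force and the opening at its end, in the units of the state.
- env.get_obs(): the state, without advancing time (a new reading comes with each control period).
- env.read_camera(name): name is "scene" or "top"; returns a dict with "pixels" (480x640x3 uint8, red, green, blue), "fx", "fy", "cx", "cy" (pixels), "position" and "rotation" of the camera in the world. Camera axes: x right, y up, looking along -z (the intrinsics and any distortion apply to the point x, -y, -z); pixel columns grow to the right and rows downward; lengths in m; the calibration is good to about 2 mm. A picture is of the moment at which its call begins. There is no depth.
- env.sign_off(): hands the job in, once; it reports no verdict.
The state is a dict: "time_s": time; "qpos": joint angles; "joint_velocities": joint speeds; "effort": joint torques, N m; "tool_pos": TCP position; "tool_rot": TCP orientation; "force": force on the tool from outside, world axes, zero at the start; "wrist_torque": the same for the moment, N m; "grip_width": finger opening in m.
Only numpy, scipy, OpenCV 4.12 (cv2) and the standard library are available. Lean on these libraries where they do the work, as an engineer would, in place of code of your own. Each camera call takes 0.05 s, during which the arm holds its last target.

## Task

Press the pedal at the left side of the sweet stand all the way down so that its clear cover springs open, and let the pedal come back up. Then take the kitchen tongs by their two black grips, close their jaws on the star-shaped sweet on the stand without touching the sweet with the fingers, and lift it at least 6 cm clear of the stand. Finish like that, holding the sweet up still in the squeezed tongs; leave the twist-wrapped sweet on the stand and the other things on the worktop alone.

Things in the scene. Friction and masses are not known exactly. Their poses are not given: they have to be found in the camera images.
- stand_top (a point): Centre of the white marble top of the sweet stand: fixed square slab 190 x 190 mm, top 35 mm above the worktop. x points to the hinged rear edge (95 mm away), y to the pedal's side (left seen from the robot). A clear cover (170 x 170 x 55 mm) stands over the top until the catch is released. The catch post at (-60, +111) mm stands 41 mm above the top and stays.
- cover (a joint): Hinge of the clear cover, rad: 0 shut (held by the pedal's catch hook), 1.75 fully open, leaning back behind the stand. A spring swings it open in about a second once the pedal is pressed nearly to its stop, and keeps it open after the pedal is let go. The front of the cover sweeps up to about 190 mm above the stand top.
- pedal (a joint): Pedal angle, rad: 0 up at rest, 0.30 fully down at its stop; it springs back when let go. The pad sinks about 22 mm and takes about 6 N to reach the stop.
- pedal_pad (a point): Middle of the upper face of the pedal's steel pad (56 mm long, 42 mm wide, ribbed), about 38 mm above the worktop at rest and about 15 mm when fully down; at (-135, +111, +2) mm from stand_top in its axes at rest, reaching toward the robot along the left side of the stand, with the open worktop beneath.
- tongs_grip (a point): Middle between the two black grips of the loose steel tongs, 19 mm above their underside as they lie flat. x points to the jaws, y across the arms (the way they are squeezed). Grips 40 mm long along x, 38 mm tall (0 to 38 mm above the worktop), about 56 mm over the outside with the tongs open, about 35 to 40 mm when pinching the star. Hinge end 100 mm along -x. Weight 70 g.
- tongs_jaws (a point): Middle between the two jaw plates of the tongs, 104 mm ahead (+x) of tongs_grip and 6.5 mm lower, same axes. Plates 36 mm long along x and 25 mm tall (12.5 mm above and below this point); gap about 91 mm open, at least 20 mm shut; it closes about 2.1 mm per 1 mm that the grips are squeezed. Tips 18 mm farther along +x.
- tongs_left: Left (+y) arm of the tongs with jaw plate and black grip; origin at the tongs' hinge end, 100 mm behind tongs_grip, on the underside. The arms spring open: squeezing the grips takes about 6 N to start and 10 N to reach the star; squeezed part-way (grips about 48 mm wide) the tongs can be carried with the jaws still open wide enough for the star.
- tongs_right: Right arm of the tongs (-y side); origin likewise.
- star_center (a point): Centre of the loose star-shaped foil sweet (51 x 48 mm, 20 mm tall, rounded five-pointed star lying flat), 10 mm above the stand's top, in the front half of the stand under the cover. About 20 g. z is its own up axis.
- twist_on_stand: Twist-wrapped foil sweet lying across the rear of the stand's top, 46 x 67 mm, 32 mm tall; origin under its centre. To be left alone.
- twist_a: Bystander: twist-wrapped sweet on the worktop, 50 x 75 x 35 mm; origin under its centre.
- shot_glass: Bystander: small glass, 49 mm wide, 62 mm tall; origin under its centre.
- brush: Bystander: grey brush, 30 x 85 x 55 mm; origin under its centre.
- coffee_scoop: Bystander: coffee scoop, 46 x 145 x 30 mm; origin under its centre.
- shaker: Bystander: shaker with black lid, 65 mm wide, 103 mm tall; origin under its centre.
- tamp: Bystander: coffee tamper, 58 mm wide, 93 mm tall; origin under its centre.
- bean_jar: Fixed: round jar of coffee beans with a white lid, about 140 mm wide and 250 mm tall; origin at its foot. It and the grinder behind it stand between the tongs and the stand: bring the gripper and tongs past in front of it, nearer the robot. The coffee machine is fixed at the left.

How it is judged:
By the outcome, as a careful person would: the job done as asked, in the order asked, and still so for the second after the job is handed in, while the arm keeps its last pose, push and grip.
It also fails if it takes over 72 s, if anything falls off the work surface, if the arm or the gripper's body presses on something with over 40 N, if the wrist force passes 120 N, or if a joint passes its speed limit or range.

## Working session

There is one attempt and no reset: what is moved stays moved. The work goes in short steps, Python scripts to look and compute and a tool call to move; the robot and the scene stay as the last step left them, time stands still between calls to the robot, and variables do not carry over. Pictures are saved under pics/ and viewed, and the job is handed in when it is done.

Besides the shell and the picture viewer there is one more tool, called after "Call:" by a JSON object that holds its "fn" and its "kwargs", one argument or row to a line. send_rows: Moves the arm, as the interface text tells. Its arguments: {"type":"object","properties":{"steps":{"type":"array"},"grip_force":{"type":"number"}},"required":["steps"]}

```bash
mkdir -p pics; ls; python3 - <<'E'
from cell import env
import cv2,numpy as np
o=env.get_obs(); print(o); print(env.tcp_to_grasp)
for n in ("scene","top"):
    c=env.read_camera(n)
    cv2.imwrite(f"pics/{n}0.png",c["pixels"][:,:,::-1])
    print(n,{k:v for k,v in c.items() if k!="pixels"})
E
```

```text
pics
{'time_s': 0.0, 'qpos': array([-71.15498291,  18.43723932,  -4.01667338,  83.17535189,
         1.2954476 ,  78.53875351,  -3.26164254]), 'joint_velocities': array([-0.07942667, -0.13062148, -0.0124205 ,  0.09619204, -0.05725123,
       -0.04784739, -0.03573193]), 'effort': array([-4.90107723e-04, -4.91303194e+01, -4.04242957e-01, -3.12530065e+01,
       -6.38939836e-02,  4.38399380e-02,  1.76873218e-04]), 'tool_pos': array([0.20113209, 0.617526  , 0.22147834]), 'tool_rot': array([1.79994223e+02, 1.06073689e-01, 7.19642675e+01]), 'force': array([-0.53355025, -0.60452563, -0.27713282]), 'wrist_torque': array([-0.01383193, -0.00028941, -0.03931788]), 'grip_width': 0.08707980992027392}
0.0187
scene {'fx': 493.74935978598296, 'fy': 493.74935978598296, 'cx': 318.3078577056811, 'cy': 248.64302000028232, 'position': array([-0.38885539, -0.86792148,  0.90423947]), 'rotation': array([ 55.28424051,  -0.6826104 , -49.26105519])}
top {'fx': 597.6022433133047, 'fy': 597.6022433133047, 'cx': 321.3654154303033, 'cy': 246.52590825086682, 'position': array([ 0.20598433, -0.10720168,  1.77057815]), 'rotation': array([ 10.59076552,  -0.32445503, -89.96885286])}
```

View pics/scene0.png

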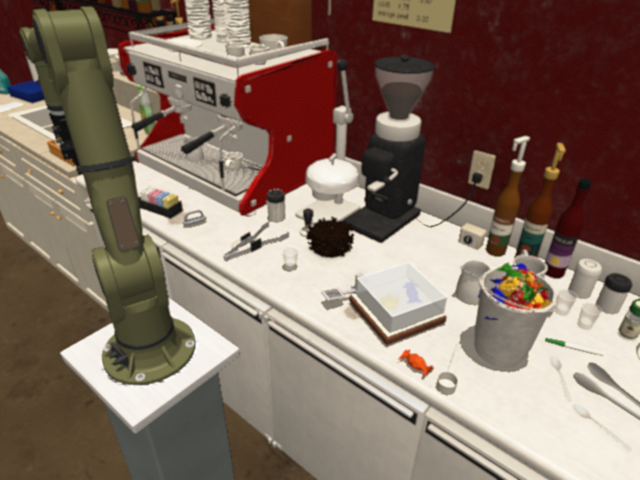

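View pics/top0.png

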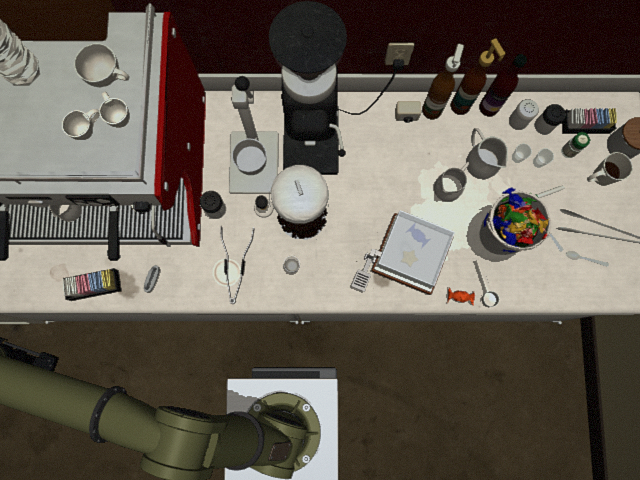

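```bash
cat > h.py <<'E'
import numpy as np,cv2
from scipy.spatial.transform import Rotation as R
from cell import env
def cam(n):
    c=env.read_camera(n); c["R"]=R.from_euler('xyz',c["rotation"],degrees=True).as_matrix(); return c
def ray(c,u,v):
    d=np.array([(u-c["cx"])/c["fx"],-(v-c["cy"])/c["fy"],-1.0]); return c["R"]@d
def plane(c,u,v,z):
    d=ray(c,u,v); p=c["position"]; return p+d*(z-p[2])/d[2]
def proj(c,P):
    q=c["R"].T@(np.asarray(P)-c["position"]); return np.array([c["cx"]+c["fx"]*q[0]/-q[2], c["cy"]-c["fy"]*q[1]/-q[2]])
def crop(c,u0,v0,u1,v1,name,s=None):
    s=s or min(800/(u1-u0),600/(v1-v0))
    im=cv2.resize(c["pixels"][v0:v1,u0:u1,::-1],None,fx=s,fy=s,interpolation=cv2.INTER_CUBIC); cv2.imwrite("pics/"+name,im)
E
python3 - <<'E'
from h import *
t=cam("top"); s=cam("scene")
crop(t,195,215,315,305,"t_tongs.png",6.6); crop(t,340,200,460,300,"t_stand.png",6)
crop(s,210,190,330,280,"s_tongs.png",6.6); crop(s,310,250,450,350,"s_stand.png",5.7)
E
```

```text
(no output)
```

View pics/t_tongs.png

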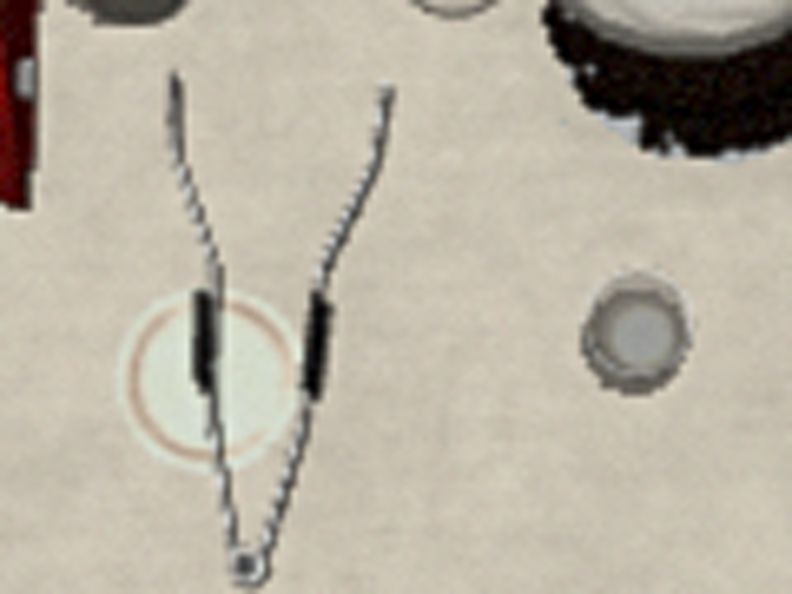

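View pics/t_stand.png

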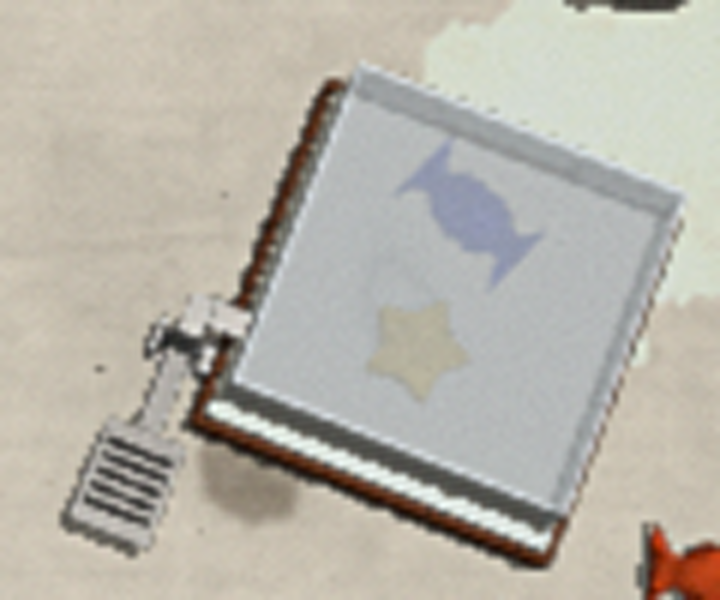

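View pics/s_tongs.png

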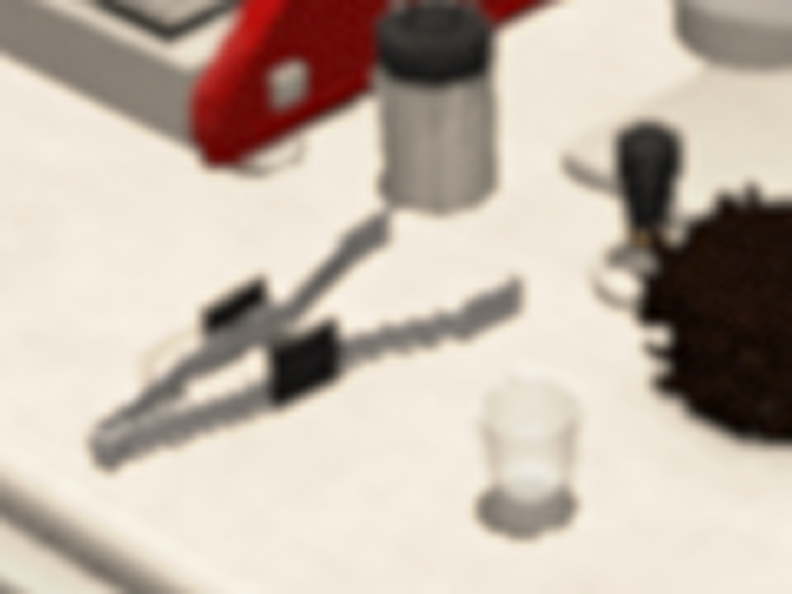

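View pics/s_stand.png

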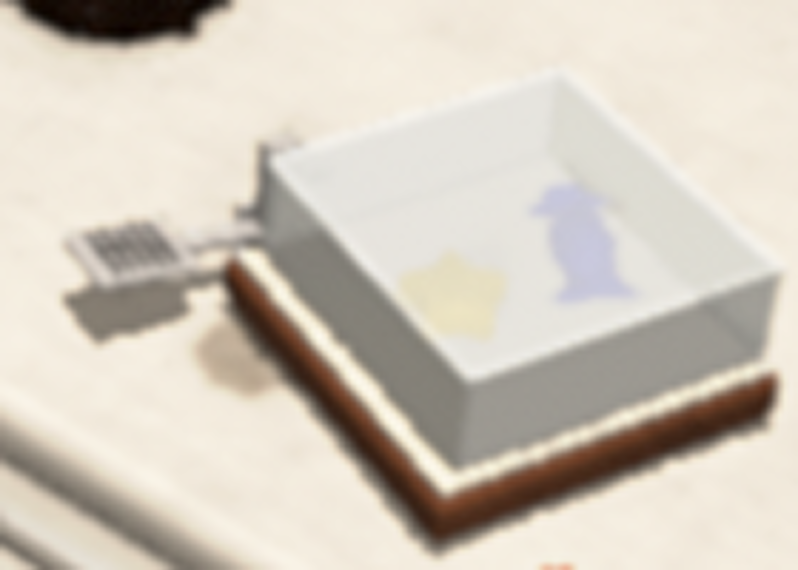

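```bash
python3 - <<'E'
from h import *
t=cam("top"); s=cam("scene")
def T(x,y,s_,u0,v0): return u0+(x+.5)/s_-.5, v0+(y+.5)/s_-.5
def tri(a,b):
    d1=ray(t,*a);d2=ray(s,*b);A=np.stack([d1,-d2],1);k=np.linalg.lstsq(A,s["position"]-t["position"],rcond=None)[0]
    p=t["position"]+d1*k[0];q=s["position"]+d2*k[1];return (p+q)/2,np.linalg.norm(p-q)
tt=lambda x,y:T(x,y,6.6,195,215); ts=lambda x,y:T(x,y,6,340,200)
st=lambda x,y:T(x,y,6.6,210,190); ss=lambda x,y:T(x,y,5.7,310,250)
# grips masks
for nm,c,box in (("top",t,(195,215,270,305)),("scene",s,(225,225,265,255))):
    u0,v0,u1,v1=box; g=c["pixels"][v0:v1,u0:u1].max(2); m=(g<50).astype(np.uint8)
    n,l,st_,ce=cv2.connectedComponentsWithStats(m,connectivity=8)
    for i in range(1,n):
        if st_[i][4]>12: print(nm,st_[i],ce[i]+[u0,v0], plane(c,*(ce[i]+[u0,v0]),.03 if nm=="scene" else .036))
print("hinge",plane(t,*tt(247,565),.03), "tips",plane(t,*tt(175,75),.025),plane(t,*tt(388,90),.025))
print("hinge tri", tri(tt(247,565),st(105,430)))
print("slab corners top z35",[plane(t,*ts(*p),.035).round(4) for p in ((200,412),(552,553),(335,80),(683,195))])
print("cover top corners z90", [plane(t,*ts(*p),.09).round(4) for p in ((235,385),(565,515),(362,68),(682,200))])
print("cover tri",tri(ts(235,385),ss(272,160)),tri(ts(565,515),ss(470,382)),tri(ts(362,68),ss(560,72)),tri(ts(682,200),ss(778,268)))
print("pad",[plane(t,*ts(*p),.038).round(4) for p in ((110,422),(185,445),(62,525),(138,552),(122,487))])
print("pad scene",plane(s,*ss(130,253),.038))
print("star",plane(t,*ts(418,348),.055))
print("twist",plane(t,*ts(475,215),.05))
print("glass",plane(t,*tt(637,335),.06))
E
```

```text
top [ 0  0  5 10 30] [197.26666667 219.2       ] [0.61242888 0.25236993 0.036     ]
top [ 2 15  3 16 24] [197.83333333 235.66666667] [0.56243137 0.24876151 0.036     ]
top [30 45  2 14 27] [225.51851852 266.25925926] [0.47100973 0.16415693 0.036     ]
top [46 45  4 15 28] [242.42857143 267.03571429] [0.46877797 0.11455458 0.036     ]
scene [17  9  7  5 15] [245.26666667 236.13333333] [0.47120414 0.1692512  0.03      ]
scene [26 15 10 11 63] [255.63492063 244.88888889] [0.45893127 0.10790639 0.03      ]
hinge [0.37208851 0.14324469 0.03      ] tips [0.5944781  0.18274923 0.025     ] [0.58770179 0.08623151 0.025     ]
hinge tri (array([0.37095477, 0.14602312, 0.02115339]), np.float64(0.004971202766362233))
slab corners top z35 [array([ 0.4659, -0.2683,  0.035 ]), array([ 0.3968, -0.4384,  0.035 ]), array([ 0.633 , -0.3381,  0.035 ]), array([ 0.5748, -0.5093,  0.035 ])]
cover top corners z90 [array([ 0.4706, -0.28  ,  0.09  ]), array([ 0.4088, -0.4346,  0.09  ]), array([ 0.6255, -0.3439,  0.09  ]), array([ 0.5607, -0.4959,  0.09  ])]
cover tri (array([ 0.4693864 , -0.27899895,  0.09502573]), np.float64(0.0012073767522104036)) (array([ 0.4072383 , -0.43266417,  0.09231215]), np.float64(0.0038337485508811507)) (array([ 0.62323016, -0.34164617,  0.09250777]), np.float64(0.004882633710790745)) (array([ 0.5592426 , -0.4942113 ,  0.09341374]), np.float64(0.0022530314121000207))
pad [array([ 0.4604, -0.2239,  0.038 ]), array([ 0.4491, -0.2604,  0.038 ]), array([ 0.4099, -0.2001,  0.038 ]), array([ 0.3968, -0.2368,  0.038 ]), array([ 0.4285, -0.2294,  0.038 ])]
pad scene [ 0.42664321 -0.22974456  0.038     ]
star [ 0.49441249 -0.37276816  0.055     ]
twist [ 0.56141486 -0.40326851  0.05      ]
glass [ 0.47031954 -0.02912347  0.06      ]
```

```bash
cat >> h.py <<'E'
def go(x,y,z,yaw,cmd=None,tilt=None):
    """print tool-frame shift / rotvec from measured (or given) pose"""
    o=env.get_obs(); p=o["tool_pos"] if cmd is None else np.array(cmd[:3]); r=o["tool_rot"] if cmd is None else np.array([180,0,cmd[3]])
    R0=R.from_euler('xyz',r,degrees=True); R1=R.from_euler('xyz',[180,0,yaw],degrees=True) if tilt is None else tilt
    d=R0.inv().apply(np.array([x,y,z])-p); w=(R0.inv()*R1).as_rotvec()
    print("t %.2f pos"%o["time_s"],p.round(4),"rot",r.round(2),"F",o["force"].round(1),"g %.4f"%o["grip_width"]); print("  shift",d.round(4),"turn",w.round(4),"dist %.3f rows %.1f"%(np.linalg.norm(d),max(np.linalg.norm(d)/.0417,np.linalg.norm(w)/.125)))
E
python3 - <<'E'
from h import *
t=cam("top")
for n,u,v,z in (("handle tip",112,255,.2),("tray",100,243,.1),("jar",300,195,.25),("jar bottom edge",300,238,.1),("shaker",210,203,.1),("tamp",262,205,.09),("twist_a",461,297,.03),("scoop",487,285,.02),("table edge",300,312,0),("machine right edge",200,240,.1)): print(n,plane(t,u,v,z).round(3))
go(.36,.30,.25,70); 
go(.423,-.225,.2,67.5,(.36,.30,.25,70))
E
```

```text
handle tip [0.476 0.441 0.2  ]
tray [0.528 0.512 0.1  ]
jar [ 0.628 -0.059  0.25 ]
jar bottom edge [ 0.543 -0.056  0.1  ]
shaker [0.645 0.204 0.1  ]
tamp [0.642 0.056 0.09 ]
twist_a [ 0.382 -0.525  0.03 ]
scoop [ 0.419 -0.606  0.02 ]
table edge [ 0.34  -0.054  0.   ]
machine right edge [0.537 0.229 0.1  ]
t 0.35 pos [0.2013 0.618  0.2224] rot [1.800e+02 2.000e-02 7.196e+01] F [-0.2 -0.2  0.4] g 0.0872
  shift [-0.2532  0.2494 -0.0275] turn [0.0001 0.0004 0.0343] dist 0.356 rows 8.5
t 0.35 pos [0.36 0.3  0.25] rot [180   0  70] F [-0.2 -0.2  0.4] g 0.0872
  shift [-0.4718  0.2388  0.05  ] turn [ 0.     -0.      0.0436] dist 0.531 rows 12.7
```

Call:
{"fn": "send_rows", "kwargs": {
  "steps": [
    [[-0.02, 0.02, -0.003], [0, 0, 0], 0.0],
    [[-0.045, 0.045, -0.006], [0, 0, 0], 0.0],
    [[-0.07, 0.07, -0.009], [0, 0, 0], 0.0],
    [[-0.095, 0.095, -0.012], [0, 0, 0], 0.0],
    [[-0.12, 0.12, -0.015], [0, 0, 0], 0.0]
  ],
  "grip_force": 20
}}

```text
time_s: 0.77
tool_pos: [0.2788, 0.4653, 0.2377]
tool_rot: [180.0, -0.0, 72.0]
force: [0.5, 0.8, -0.2]
grip_width: 0.0614
```

Call:
{"fn": "send_rows", "kwargs": {
  "steps": [
    [[-0.027, 0.026, -0.003], [0, 0, 0], 0.0],
    [[-0.053, 0.052, -0.006], [0, 0, 0], 0.0],
    [[-0.08, 0.078, -0.009], [0, 0, 0.01], 0.0],
    [[-0.106, 0.104, -0.012], [0, 0, 0.02], 0.0],
    [[-0.133, 0.129, -0.015], [0, 0, 0.034], 0.0]
  ]
}}

```text
time_s: 1.18
tool_pos: [0.3604, 0.2986, 0.253]
tool_rot: [180.0, -0.1, 70.0]
force: [1.1, -0.3, 0.2]
grip_width: 0.028
```

```bash
python3 - <<'E'
from h import *
t=cam("top"); s=cam("scene"); cv2.imwrite("pics/s1.png",s["pixels"][:,:,::-1]); cv2.imwrite("pics/t1.png",t["pixels"][:,:,::-1])
go(.421,-.222,.2,67.5)
E
```

```text
t 1.28 pos [0.3635 0.2945 0.2537] rot [ 1.7986e+02 -4.0000e-02  6.9410e+01] F [ 0.5  0.3 -0. ] g 0.0204
  shift [-0.4633  0.2353  0.0539] turn [ 0.0024 -0.0007  0.0333] dist 0.522 rows 12.5
```

View pics/s1.png

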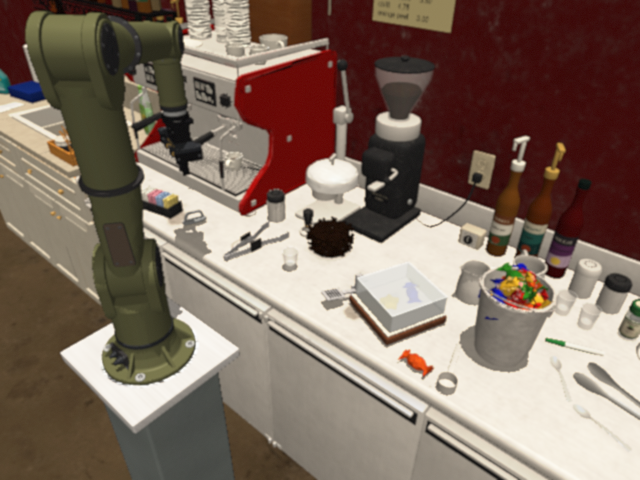

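View pics/t1.png

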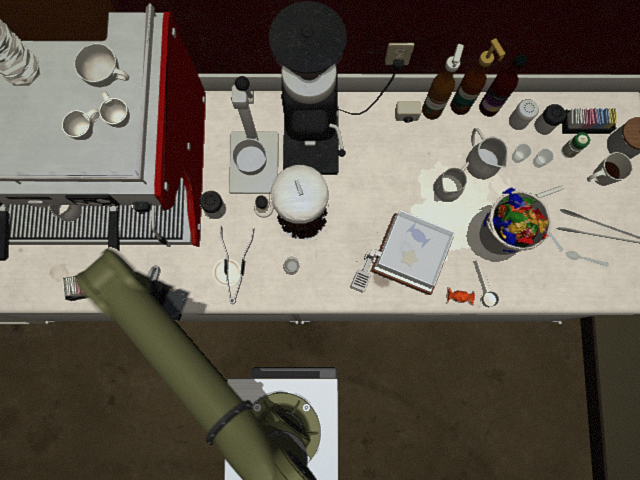

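```bash
python3 - <<'E'
from h import *
go(.45,0,.23,69); go(.421,-.222,.15,67.5,(.45,0,.23,69))
E
```

```text
t 1.28 pos [0.3635 0.2945 0.2537] rot [ 1.7986e+02 -4.0000e-02  6.9410e+01] F [ 0.5  0.3 -0. ] g 0.0204
  shift [-0.2453  0.1845  0.024 ] turn [ 0.0024 -0.0007  0.0071] dist 0.308 rows 7.4
t 1.28 pos [0.45 0.   0.23] rot [180   0  69] F [ 0.5  0.3 -0. ] g 0.0204
  shift [-0.2176  0.0525  0.08  ] turn [ 0.     -0.      0.0262] dist 0.238 rows 5.7
```

Call:
{"fn": "send_rows", "kwargs": {
  "steps": [
    [[-0.025, 0.019, 0.002], [0, 0, 0], 0.0],
    [[-0.05, 0.038, 0.005], [0, 0, 0], 0.0],
    [[-0.075, 0.057, 0.008], [0, 0, 0], 0.0],
    [[-0.1, 0.076, 0.01], [0, 0, 0], 0.0],
    [[-0.125, 0.094, 0.012], [0, 0, 0.007], 0.0]
  ]
}}

```text
time_s: 1.7
tool_pos: [0.4056, 0.1497, 0.2406]
tool_rot: [180.0, -0.0, 69.6]
force: [0.0, 0.7, -0.0]
grip_width: 0.0006
```

Call:
{"fn": "send_rows", "kwargs": {
  "steps": [
    [[-0.024, 0.018, 0.002], [0, 0, 0], 0.0],
    [[-0.048, 0.036, 0.005], [0, 0, 0], 0.0],
    [[-0.072, 0.054, 0.008], [0, 0, 0], 0.0],
    [[-0.096, 0.072, 0.01], [0, 0, 0], 0.0],
    [[-0.12, 0.09, 0.012], [0, 0, 0], 0.0]
  ]
}}

```text
time_s: 2.12
tool_pos: [0.4482, 0.0059, 0.2287]
tool_rot: [180.0, -0.1, 69.6]
force: [0.3, 0.7, 1.4]
grip_width: 0.0006
```

Call:
{"fn": "send_rows", "kwargs": {
  "steps": [
    [[-0.022, 0.005, 0.008], [0, 0, 0], 0.0],
    [[-0.044, 0.01, 0.016], [0, 0, 0.01], 0.0],
    [[-0.066, 0.016, 0.024], [0, 0, 0.02], 0.0],
    [[-0.088, 0.021, 0.032], [0, 0, 0.026], 0.0],
    [[-0.11, 0.026, 0.04], [0, 0, 0.026], 0.0]
  ]
}}

```text
time_s: 2.53
tool_pos: [0.4339, -0.1059, 0.1884]
tool_rot: [180.0, -0.0, 68.1]
force: [-0.2, 0.3, 0.2]
grip_width: 0.0005
```

Call:
{"fn": "send_rows", "kwargs": {
  "steps": [
    [[-0.022, 0.005, 0.008], [0, 0, 0], 0.0],
    [[-0.044, 0.01, 0.016], [0, 0, 0], 0.0],
    [[-0.066, 0.016, 0.024], [0, 0, 0], 0.0],
    [[-0.088, 0.021, 0.032], [0, 0, 0], 0.0],
    [[-0.1, 0.025, 0.035], [0, 0, 0], 0.0]
  ]
}}

```text
time_s: 2.95
tool_pos: [0.4188, -0.2095, 0.1529]
tool_rot: [-180.0, 0.0, 68.0]
force: [-0.4, -0.1, 0.1]
grip_width: 0.0005
```

```bash
python3 - <<'E'
from h import *
t=cam("top"); s=cam("scene"); crop(s,260,180,460,340,"s2.png",4); crop(t,300,180,480,320,"t2.png",4)
go(.421,-.222,.1,67.5)
E
```

```text
t 3.05 pos [ 0.4191 -0.2093  0.1533] rot [-1.7998e+02  6.0000e-02  6.7890e+01] F [-0.3  0.3  0. ] g 0.0006
  shift [-0.011   0.0065  0.0533] turn [-0.0003  0.001   0.0068] dist 0.055 rows 1.3
```

View pics/s2.png

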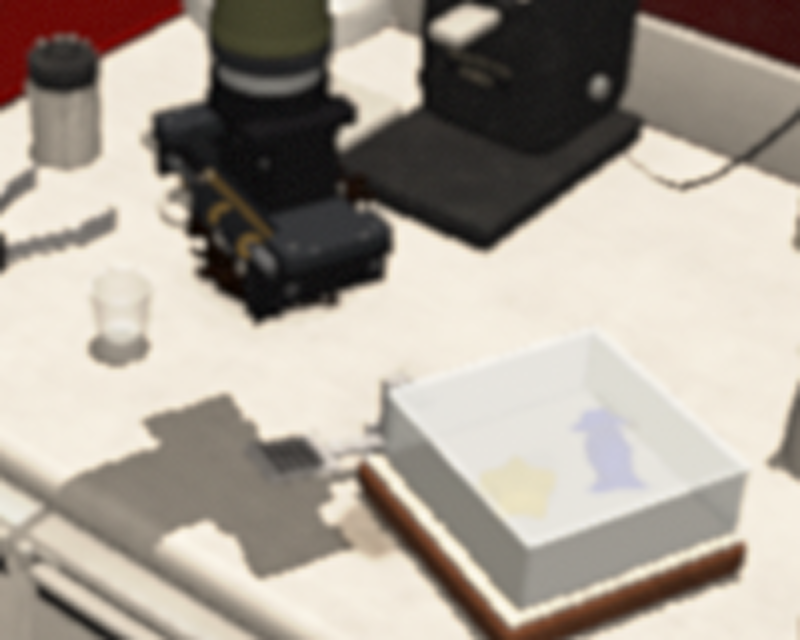

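View pics/t2.png

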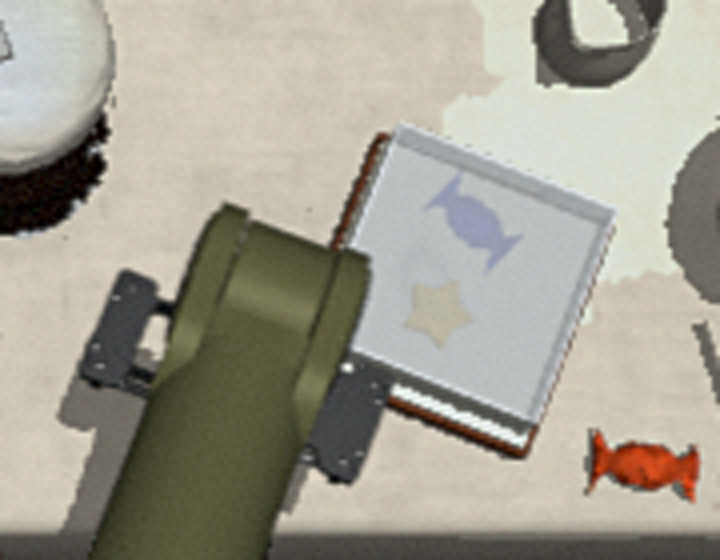

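```bash
python3 - <<'E'
from h import *
go(.421,-.227,.05,67.5); go(.421,-.227,.015,67.5,(.421,-.227,.05,67.5))
E
```

```text
t 3.05 pos [ 0.4191 -0.2093  0.1533] rot [-1.7998e+02  6.0000e-02  6.7890e+01] F [-0.3  0.3  0. ] g 0.0006
  shift [-0.0156  0.0084  0.1033] turn [-0.0003  0.001   0.0068] dist 0.105 rows 2.5
t 3.05 pos [ 0.421 -0.227  0.05 ] rot [180.    0.   67.5] F [-0.3  0.3  0. ] g 0.0006
  shift [ 0.    -0.     0.035] turn [0. 0. 0.] dist 0.035 rows 0.8
```

Call:
{"fn": "send_rows", "kwargs": {
  "steps": [
    [[-0.005, 0.002, 0.02], [0, 0, 0], 0.0],
    [[-0.01, 0.005, 0.045], [0, 0, 0], 0.0],
    [[-0.015, 0.008, 0.07], [0, 0, 0.007], 0.0],
    [[-0.0155, 0.0085, 0.09], [0, 0, 0.007], 0.0],
    [[-0.0155, 0.0085, 0.103], [0, 0, 0.007], 0.0]
  ]
}}

```text
time_s: 3.47
tool_pos: [0.4217, -0.2232, 0.0488]
tool_rot: [-179.9, -0.0, 67.8]
force: [0.4, 0.4, -0.2]
grip_width: 0.0004
```

Call:
{"fn": "send_rows", "kwargs": {
  "steps": [
    [[0, 0, 0.006], [0, 0, 0], 0.0],
    [[0, 0, 0.013], [0, 0, 0], 0.0],
    [[0, 0, 0.02], [0, 0, 0], 0.0],
    [[0, 0, 0.027], [0, 0, 0], 0.0],
    [[0, 0, 0.033], [0, 0, 0], 0.0]
  ]
}}

```text
time_s: 3.88
tool_pos: [0.4228, -0.2242, 0.0176]
tool_rot: [180.0, -0.1, 67.8]
force: [-0.5, 2.6, 5.5]
grip_width: 0.0002
```

Call:
{"fn": "send_rows", "kwargs": {
  "steps": [
    [[0, 0, 0.002], [0, 0, 0], 0.0],
    [[0, 0, 0.004], [0, 0, 0], 0.0],
    [[0, 0, 0.004], [0, 0, 0], 0.0],
    [[0, 0, 0.004], [0, 0, 0], 0.0],
    [[0, 0, 0.004], [0, 0, 0], 0.0]
  ]
}}

```text
time_s: 4.3
tool_pos: [0.423, -0.2243, 0.0145]
tool_rot: [180.0, -0.1, 67.7]
force: [-2.8, 4.1, 10.2]
grip_width: 0.0001
```

```bash
python3 - <<'E'
from h import *
s=cam("scene"); crop(s,260,150,460,340,"s3.png",3.15)
go(.421,-.227,.012,67.5)
E
```

```text
t 4.35 pos [ 0.423  -0.2243  0.0146] rot [ 1.7995e+02 -1.2000e-01  6.7740e+01] F [-2.4  4.7 10.7] g 0.0006
  shift [-0.0033 -0.0008  0.0026] turn [ 0.0008 -0.002   0.0043] dist 0.004 rows 0.1
```

View pics/s3.png

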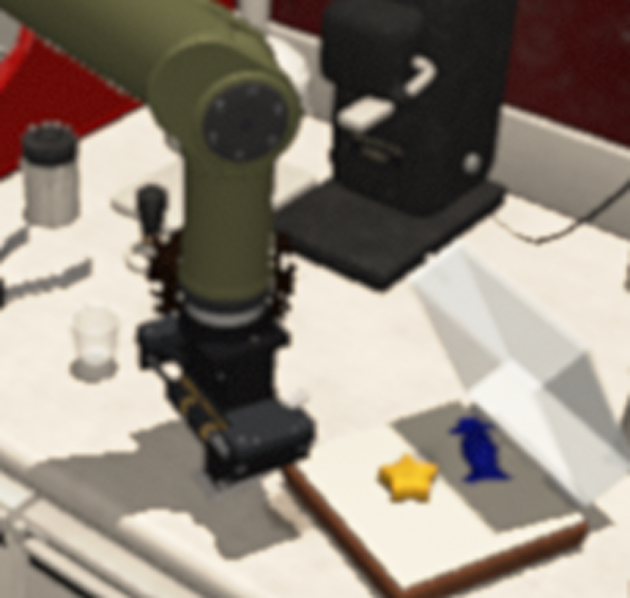

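Call:
{"fn": "send_rows", "kwargs": {
  "steps": [
    [[0, 0, 0.002], [0, 0, 0], 0.0],
    [[0, 0, 0.003], [0, 0, 0], 0.0],
    [[0, 0, 0.003], [0, 0, 0], 0.0],
    [[0, 0, 0.003], [0, 0, 0], 0.0],
    [[0, 0, 0.003], [0, 0, 0], 0.0]
  ]
}}

```text
time_s: 4.77
tool_pos: [0.4232, -0.2244, 0.0133]
tool_rot: [-180.0, -0.2, 67.7]
force: [-9.9, 6.7, 30.7]
grip_width: 0.0005
```

Call:
{"fn": "send_rows", "kwargs": {
  "steps": [
    [[0, 0, -0.01], [0, 0, 0], 0.0],
    [[0, 0, -0.025], [0, 0, 0], 0.0],
    [[0, 0, -0.045], [0, 0, 0], 0.0],
    [[0, 0, -0.07], [0, 0, 0], 0.0],
    [[0, 0, -0.1], [0, 0, 0], 0.0]
  ]
}}

```text
time_s: 5.18
tool_pos: [0.4213, -0.225, 0.1108]
tool_rot: [-179.9, 0.1, 67.7]
force: [0.4, 0.8, -0.3]
grip_width: 0.0004
```

```bash
python3 - <<'E'
from h import *
go(.445,.03,.16,80)
go(.470,.139,.12,87.5, (.445,.03,.16,80))
E
```

```text
t 5.18 pos [ 0.4213 -0.225   0.1108] rot [-1.7994e+02  7.0000e-02  6.7690e+01] F [ 0.4  0.8 -0.3] g 0.0004
  shift [ 0.2449 -0.0749 -0.0495] turn [-0.0011  0.001  -0.2149] dist 0.261 rows 6.3
t 5.18 pos [0.445 0.03  0.16 ] rot [180   0  80] F [ 0.4  0.8 -0.3] g 0.0004
  shift [0.1117 0.0057 0.04  ] turn [ 0.      0.     -0.1309] dist 0.119 rows 2.8
```

Call:
{"fn": "send_rows", "kwargs": {
  "steps": [
    [[0.02, -0.006, -0.015], [0, 0, -0.02], 0.087],
    [[0.045, -0.014, -0.03], [0, 0, -0.04], 0.087],
    [[0.07, -0.021, -0.045], [0, 0, -0.06], 0.087],
    [[0.1, -0.03, -0.05], [0, 0, -0.09], 0.087],
    [[0.13, -0.04, -0.05], [0, 0, -0.11], 0.087]
  ]
}}

```text
time_s: 5.6
tool_pos: [0.4361, -0.0887, 0.1626]
tool_rot: [179.7, -0.1, 74.0]
force: [1.7, 0.8, -1.2]
grip_width: 0.026
```

```bash
python3 - <<'E'
from h import *
t=cam("top");s=cam("scene"); crop(t,340,200,460,300,"t4.png",6); crop(s,310,210,450,350,"s4.png",4.2)
go(.470,.139,.12,87.5)
E
```

```text
t 5.70 pos [ 0.4353 -0.0843  0.161 ] rot [ 1.799e+02 -1.600e-01  7.449e+01] F [ 0.9 -1.3  0. ] g 0.0339
  shift [ 0.2243 -0.0264  0.0416] turn [ 0.002  -0.0026 -0.2271] dist 0.230 rows 5.5
```

View pics/t4.png

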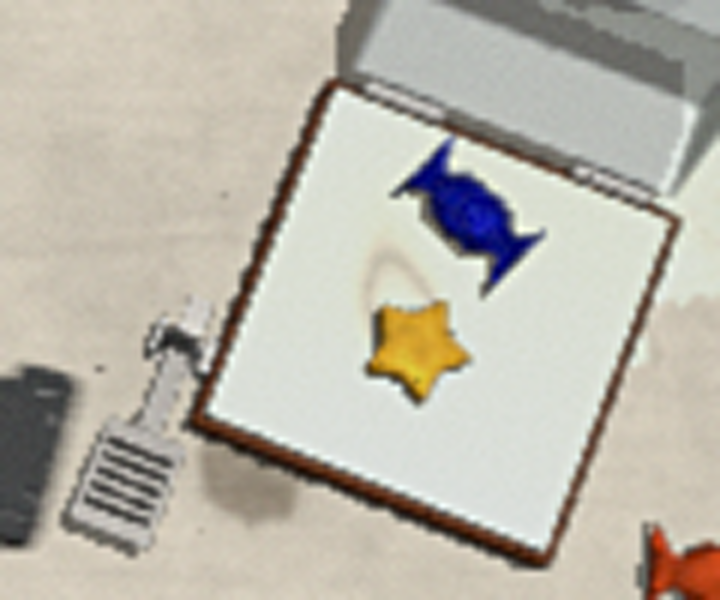

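View pics/s4.png

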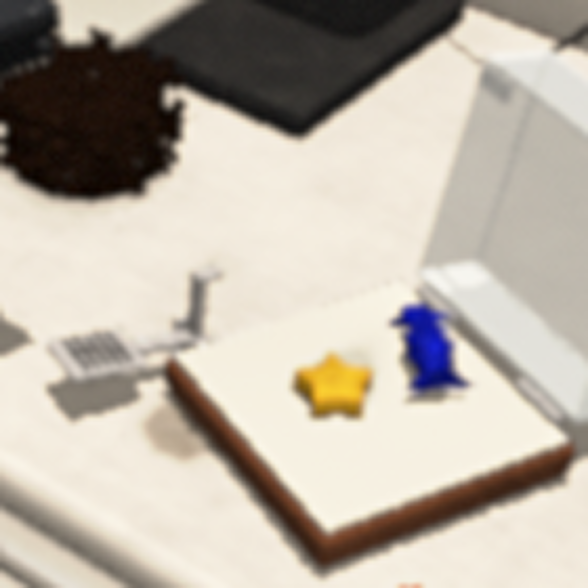

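```bash
python3 - <<'E'
from h import *
t=cam("top");s=cam("scene")
def mask(c,f,box):
    u0,v0,u1,v1=box; hsv=cv2.cvtColor(c["pixels"][v0:v1,u0:u1],cv2.COLOR_RGB2HSV); m=f(hsv).astype(np.uint8)
    n,l,st,ce=cv2.connectedComponentsWithStats(m); i=1+np.argmax(st[1:,4]); 
    return ce[i]+[u0,v0], st[i], np.argwhere(l==i)[:,::-1]+[u0,v0]
Y=lambda h:(h[...,0]>15)&(h[...,0]<32)&(h[...,1]>150)
B=lambda h:(h[...,0]>105)&(h[...,0]<130)&(h[...,1]>150)
W=lambda h:(h[...,2]>205)&(h[...,1]<60)
yaw=np.radians(-22.4); C=np.array([.5165,-.3885])
def sf(p): d=p[:2]-C; return np.round([np.cos(yaw)*d[0]+np.sin(yaw)*d[1],-np.sin(yaw)*d[0]+np.cos(yaw)*d[1]],4)
for nm,c,b,z in (("top",t,(380,210,440,280),.05),("scene",s,(360,270,430,320),.046)):
    ce,st,px=mask(c,Y,b); p=plane(c,*ce,z); print(nm,"star",ce,st,p.round(4),sf(p))
    ce,st,px=mask(c,B,b); P=np.array([sf(plane(c,*q,.04)) for q in px]); print("  twist minx,max,y",P.min(0),P.max(0), P[P[:,0].argmin()])
ts=lambda x,y:(340+(x+.5)/6-.5,200+(y+.5)/6-.5)
# slab quad: fit white region
u0,v0=360,205
g=t["pixels"][v0:300,u0:460]; 
for p in ((197,420),(548,562),(335,82),(680,215)): q=plane(t,*ts(*p),.033); print(q.round(4),sf(q))
q=[plane(t,*ts(*p),.038) for p in ((110,422),(185,445),(62,525),(138,552))]; print("pad",sf(np.mean(q,0)))
E
```

```text
top star [408.63576159 257.44370861] [ 21  41  17  16 151] [ 0.4957 -0.3718  0.05  ] [-0.0256  0.0075]
  twist minx,max,y [ 0.0236 -0.0248] [0.0727 0.0379] [ 0.0236 -0.0175]
scene star [389.08125 301.73125] [ 21  25  17  14 160] [ 0.4942 -0.3683  0.046 ] [-0.0283  0.0101]
  twist minx,max,y [ 0.0257 -0.0114] [0.0758 0.0582] [ 0.0257 -0.0053]
[ 0.4622 -0.2669  0.033 ] [-0.0965  0.0917]
[ 0.3927 -0.4367  0.033 ] [-0.0961 -0.0917]
[ 0.6325 -0.3383  0.033 ] [0.0881 0.0906]
[ 0.5651 -0.5078  0.033 ] [ 0.0904 -0.0918]
pad [-0.1411  0.1129]
```

Call:
{"fn": "send_rows", "kwargs": {
  "steps": [
    [[0.03, -0.004, 0.005], [0, 0, -0.03], 0.087],
    [[0.065, -0.008, 0.01], [0, 0, -0.07], 0.087],
    [[0.1, -0.012, 0.015], [0, 0, -0.11], 0.087],
    [[0.13, -0.015, 0.02], [0, 0, -0.15], 0.087],
    [[0.16, -0.018, 0.025], [0, 0, -0.18], 0.087]
  ]
}}

```text
time_s: 6.22
tool_pos: [0.4617, 0.0693, 0.1353]
tool_rot: [180.0, -0.0, 84.3]
force: [0.5, -0.1, 0.8]
grip_width: 0.0749
```

```bash
python3 - <<'E'
from h import *
go(.470,.139,.09,87.5)
E
```

```text
t 6.22 pos [0.4617 0.0693 0.1353] rot [179.95  -0.    84.3 ] F [ 0.5 -0.1  0.8] g 0.0749
  shift [0.0701 0.0013 0.0453] turn [ 0.0009 -0.     -0.0559] dist 0.084 rows 2.0
```

Call:
{"fn": "send_rows", "kwargs": {
  "steps": [
    [[0.02, 0, 0.012], [0, 0, -0.02], 0.087],
    [[0.045, 0.001, 0.025], [0, 0, -0.04], 0.087],
    [[0.07, 0.001, 0.045], [0, 0, -0.055], 0.087],
    [[0.07, 0.001, 0.045], [0, 0, -0.055], 0.087],
    [[0.07, 0.001, 0.045], [0, 0, -0.055], 0.087]
  ]
}}

```text
time_s: 6.63
tool_pos: [0.4686, 0.1381, 0.0893]
tool_rot: [-179.9, 0.2, 87.5]
force: [1.0, -0.3, 0.7]
grip_width: 0.0868
```

```bash
python3 - <<'E'
from h import *
s=cam("scene"); crop(s,210,170,330,280,"s5.png",5.4)
go(.470,.139,.005,87.5)
E
```

```text
t 6.68 pos [0.4693 0.1372 0.0902] rot [-1.7999e+02  1.1000e-01  8.7400e+01] F [-0.  -0.7 -0.6] g 0.0870
  shift [0.002  0.0006 0.0852] turn [-0.0002  0.0019 -0.0018] dist 0.085 rows 2.0
```

View pics/s5.png

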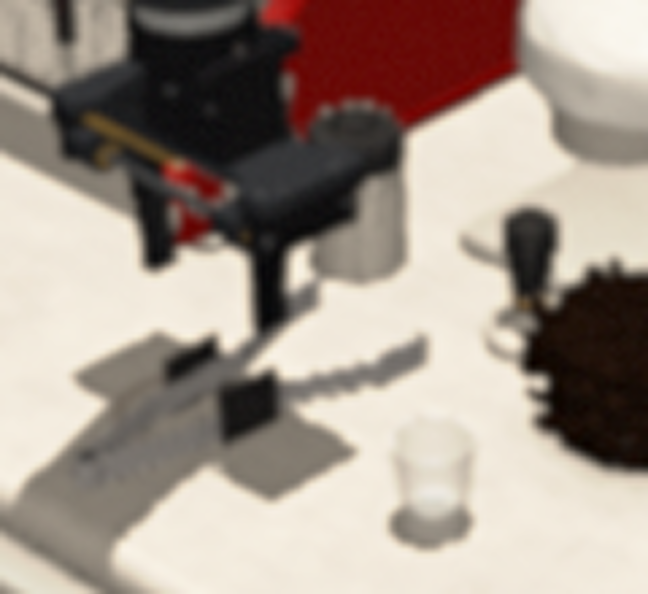

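Open fingers hang above the grips (tongs around crop (220,390)), aligned with them. Descend.

Call:
{"fn": "send_rows", "kwargs": {
  "steps": [
    [[0.001, 0, 0.02], [0, 0, 0], 0.087],
    [[0.002, 0, 0.042], [0, 0, 0], 0.087],
    [[0.002, 0, 0.062], [0, 0, 0], 0.087],
    [[0.002, 0, 0.078], [0, 0, 0], 0.087],
    [[0.002, 0, 0.085], [0, 0, 0], 0.087]
  ]
}}

```text
time_s: 7.1
tool_pos: [0.4688, 0.1384, 0.0046]
tool_rot: [-180.0, 0.1, 87.3]
force: [-0.6, -0.5, 0.2]
grip_width: 0.0872
```

Call:
{"fn": "send_rows", "kwargs": {
  "steps": [
    [[0, 0, 0], [0, 0, 0], 0.048],
    [[0, 0, 0], [0, 0, 0], 0.048],
    [[0, 0, 0], [0, 0, 0], 0.048],
    [[0, 0, 0], [0, 0, 0], 0.048],
    [[0, 0, 0], [0, 0, 0], 0.048]
  ],
  "grip_force": 25
}}

```text
time_s: 7.52
tool_pos: [0.4699, 0.1414, 0.0067]
tool_rot: [179.9, -0.1, 87.5]
force: [0.8, 1.9, 2.4]
grip_width: 0.0612
```

Call:
{"fn": "send_rows", "kwargs": {
  "steps": [
    [[0, 0, 0], [0, 0, 0], 0.046],
    [[0, 0, 0], [0, 0, 0], 0.046],
    [[0, 0, 0], [0, 0, 0], 0.046],
    [[0, 0, 0], [0, 0, 0], 0.046],
    [[0, 0, 0], [0, 0, 0], 0.046]
  ]
}}

```text
time_s: 7.93
tool_pos: [0.4703, 0.1423, 0.0067]
tool_rot: [179.9, -0.1, 87.5]
force: [1.3, 2.6, 6.1]
grip_width: 0.0464
```

```bash
python3 - <<'E'
from h import *
s=cam("scene"); crop(s,210,170,330,280,"s6.png",5.4)
t=cam("top"); crop(t,195,215,315,305,"t6.png",6.6)
go(.470,.139,.1,87.5)
E
```

```text
t 8.03 pos [0.4703 0.1422 0.0066] rot [ 1.7986e+02 -1.2000e-01  8.7520e+01] F [0.6 2.8 5.9] g 0.0465
  shift [-0.003   0.0001 -0.0934] turn [ 0.0025 -0.0021  0.0004] dist 0.093 rows 2.2
```

View pics/s6.png

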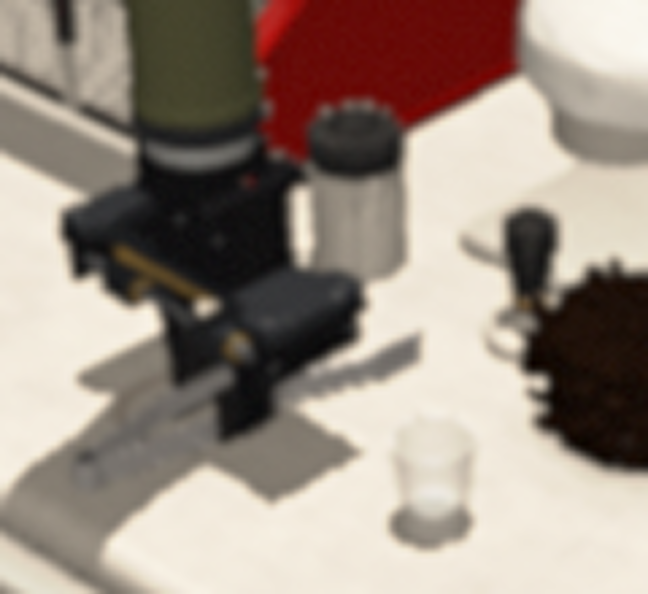

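View pics/t6.png

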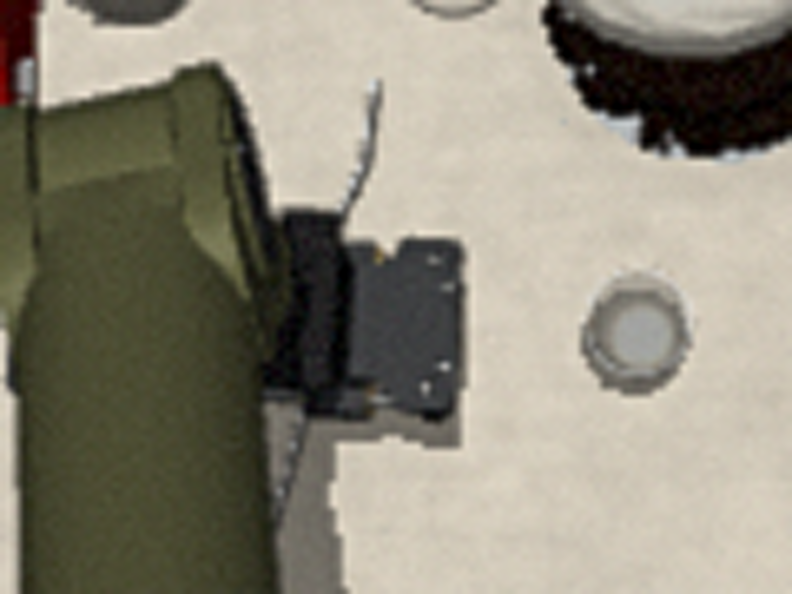

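Call:
{"fn": "send_rows", "kwargs": {
  "steps": [
    [[-0.003, 0, -0.005], [0, 0, 0], 0.046],
    [[-0.003, 0, -0.02], [0, 0, 0], 0.046],
    [[-0.003, 0, -0.045], [0, 0, 0], 0.046],
    [[-0.003, 0, -0.075], [0, 0, 0], 0.046],
    [[-0.003, 0, -0.1], [0, 0, 0], 0.046]
  ]
}}

```text
time_s: 8.45
tool_pos: [0.468, 0.1364, 0.1064]
tool_rot: [-179.9, 0.1, 87.4]
force: [0.3, 0.8, -1.0]
grip_width: 0.0463
```

```bash
python3 - <<'E'
from h import *
s=cam("scene"); crop(s,210,150,330,270,"s7.png",5)
go(.43,.0,.14,78)
E
```

```text
t 8.50 pos [0.4712 0.1376 0.1112] rot [ 1.7971e+02 -1.4000e-01  8.7420e+01] F [1.6 1.5 2.3] g 0.0462
  shift [-0.1392 -0.0348 -0.0294] turn [ 0.0049 -0.0029  0.1644] dist 0.146 rows 3.5
```

View pics/s7.png

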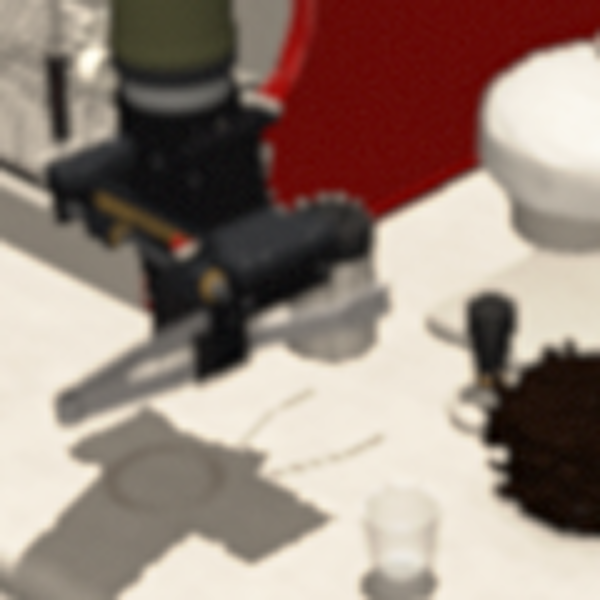

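```bash
python3 - <<'E'
from h import *
go(.455,.13,.16,58.4)
go(.44,.125,.21,29, (.455,.13,.16,58.4))
go(.44,.12,.22,0,(.44,.125,.21,29))
E
```

```text
t 8.50 pos [0.4712 0.1376 0.1112] rot [ 1.7971e+02 -1.4000e-01  8.7420e+01] F [1.6 1.5 2.3] g 0.0462
  shift [-0.0082 -0.0156 -0.0489] turn [ 0.0044 -0.0037  0.5065] dist 0.052 rows 4.1
t 8.50 pos [0.455 0.13  0.16 ] rot [180.    0.   58.4] F [1.6 1.5 2.3] g 0.0462
  shift [-0.0121 -0.0102 -0.05  ] turn [ 0.     -0.      0.5131] dist 0.052 rows 4.1
t 8.50 pos [0.44  0.125 0.21 ] rot [180   0  29] F [1.6 1.5 2.3] g 0.0462
  shift [-0.0024  0.0044 -0.01  ] turn [ 0.     -0.      0.5061] dist 0.011 rows 4.0
```

Call:
{"fn": "send_rows", "kwargs": {
  "steps": [
    [[-0.002, -0.003, -0.01], [0, 0, 0.08], 0.046],
    [[-0.004, -0.006, -0.02], [0, 0, 0.18], 0.046],
    [[-0.006, -0.009, -0.03], [0, 0, 0.29], 0.046],
    [[-0.007, -0.012, -0.04], [0, 0, 0.4], 0.046],
    [[-0.008, -0.016, -0.05], [0, 0, 0.5], 0.046]
  ]
}}

```text
time_s: 8.92
tool_pos: [0.4516, 0.1292, 0.1552]
tool_rot: [-180.0, 0.1, 58.5]
force: [0.5, -0.3, -0.6]
grip_width: 0.0465
```

Call:
{"fn": "send_rows", "kwargs": {
  "steps": [
    [[-0.002, -0.002, -0.01], [0, 0, 0.1], 0.046],
    [[-0.004, -0.004, -0.02], [0, 0, 0.2], 0.046],
    [[-0.007, -0.006, -0.03], [0, 0, 0.31], 0.046],
    [[-0.01, -0.008, -0.04], [0, 0, 0.41], 0.046],
    [[-0.012, -0.01, -0.05], [0, 0, 0.51], 0.046]
  ]
}}

```text
time_s: 9.33
tool_pos: [0.4367, 0.1241, 0.2052]
tool_rot: [180.0, 0.2, 29.3]
force: [-0.2, -0.1, 0.8]
grip_width: 0.0463
```

Call:
{"fn": "send_rows", "kwargs": {
  "steps": [
    [[0, 0.001, -0.002], [0, 0, 0.1], 0.046],
    [[0, 0.002, -0.005], [0, 0, 0.2], 0.046],
    [[-0.001, 0.003, -0.008], [0, 0, 0.31], 0.046],
    [[-0.002, 0.004, -0.01], [0, 0, 0.41], 0.046],
    [[-0.002, 0.004, -0.01], [0, 0, 0.5], 0.046]
  ]
}}

```text
time_s: 9.75
tool_pos: [0.4374, 0.1196, 0.2151]
tool_rot: [179.9, 0.1, 0.6]
force: [0.6, -0.4, -0.9]
grip_width: 0.0462
```

```bash
python3 - <<'E'
from h import *
s=cam("scene"); crop(s,180,120,380,270,"s8.png",4)
go(.437,.0,.22,0)
E
```

```text
t 9.80 pos [0.4374 0.1198 0.2149] rot [1.7992e+02 9.0000e-02 4.3000e-01] F [-0.4  0.  -0.7] g 0.0460
  shift [-0.0013  0.1198 -0.0049] turn [0.0014 0.0015 0.0075] dist 0.120 rows 2.9
```

View pics/s8.png

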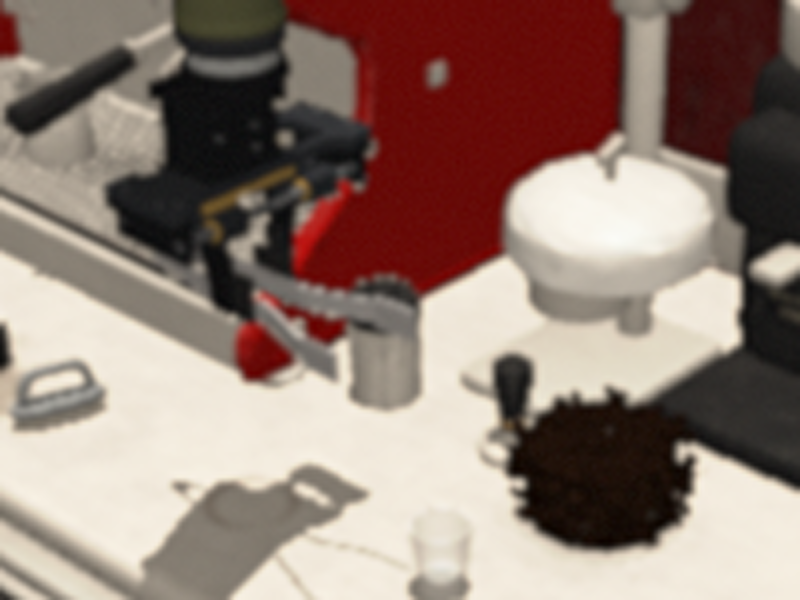

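Call:
{"fn": "send_rows", "kwargs": {
  "steps": [
    [[0, 0.02, -0.002], [0, 0, 0], 0.046],
    [[0, 0.045, -0.004], [0, 0, 0], 0.046],
    [[0, 0.07, -0.005], [0, 0, 0], 0.046],
    [[0, 0.1, -0.005], [0, 0, 0], 0.046],
    [[0, 0.13, -0.005], [0, 0, 0], 0.046]
  ]
}}

```text
time_s: 10.22
tool_pos: [0.4392, -0.0107, 0.2198]
tool_rot: [180.0, 0.1, 1.1]
force: [0.7, -0.4, -0.9]
grip_width: 0.0463
```

Call:
{"fn": "send_rows", "kwargs": {
  "steps": [
    [[0, 0.03, 0], [0, 0, 0], 0.046],
    [[0, 0.06, 0], [0, 0, 0], 0.046],
    [[-0.002, 0.09, 0], [0, 0, 0], 0.046],
    [[-0.005, 0.12, 0], [0, 0, 0], 0.046],
    [[-0.01, 0.15, 0], [0, 0, 0], 0.046]
  ]
}}

```text
time_s: 10.63
tool_pos: [0.4316, -0.161, 0.2199]
tool_rot: [180.0, 0.1, 1.1]
force: [-0.1, 0.4, -1.4]
grip_width: 0.0462
```

```bash
python3 - <<'E'
from h import *
go(.41,-.24,.21,-0.1); go(.405,-.28,.19,23,(.41,-.24,.21,0)); go(.40,-.31,.17,45,(.405,-.28,.19,23)); go(.392,-.328,.15,67.6,(.40,-.31,.17,45))
E
```

```text
t 10.63 pos [ 0.4316 -0.161   0.2199] rot [1.7999e+02 9.0000e-02 1.0800e+00] F [-0.1  0.4 -1.4] g 0.0462
  shift [-0.023   0.0786  0.0099] turn [0.0003 0.0016 0.0205] dist 0.083 rows 2.0
t 10.63 pos [ 0.41 -0.24  0.21] rot [180   0   0] F [-0.1  0.4 -1.4] g 0.0462
  shift [-0.005  0.04   0.02 ] turn [ 0.      0.     -0.4014] dist 0.045 rows 3.2
t 10.63 pos [ 0.405 -0.28   0.19 ] rot [180   0  23] F [-0.1  0.4 -1.4] g 0.0462
  shift [-0.0163  0.0257  0.02  ] turn [-0.     0.    -0.384] dist 0.036 rows 3.1
t 10.63 pos [ 0.4  -0.31  0.17] rot [180   0  45] F [-0.1  0.4 -1.4] g 0.0462
  shift [-0.0184  0.0071  0.02  ] turn [-0.      0.     -0.3944] dist 0.028 rows 3.2
```

Call:
{"fn": "send_rows", "kwargs": {
  "steps": [
    [[-0.005, 0.018, 0.002], [0, 0, 0], 0.046],
    [[-0.01, 0.036, 0.005], [0, 0, 0], 0.046],
    [[-0.015, 0.052, 0.008], [0, 0, 0], 0.046],
    [[-0.02, 0.066, 0.01], [0, 0, 0], 0.046],
    [[-0.023, 0.078, 0.01], [0, 0, -0.04], 0.046]
  ]
}}

```text
time_s: 11.05
tool_pos: [0.409, -0.2389, 0.2094]
tool_rot: [-180.0, 0.2, 3.3]
force: [-0.3, 0.2, -0.8]
grip_width: 0.0464
```

Call:
{"fn": "send_rows", "kwargs": {
  "steps": [
    [[-0.001, 0.008, 0.004], [0, 0, -0.08], 0.046],
    [[-0.002, 0.016, 0.008], [0, 0, -0.16], 0.046],
    [[-0.003, 0.024, 0.012], [0, 0, -0.24], 0.046],
    [[-0.004, 0.032, 0.016], [0, 0, -0.32], 0.046],
    [[-0.005, 0.04, 0.02], [0, 0, -0.4], 0.046]
  ]
}}

```text
time_s: 11.47
tool_pos: [0.4071, -0.2781, 0.1897]
tool_rot: [-179.9, 0.1, 26.5]
force: [-0.5, 0.2, -0.9]
grip_width: 0.0462
```

Call:
{"fn": "send_rows", "kwargs": {
  "steps": [
    [[-0.003, 0.005, 0.004], [0, 0, -0.08], 0.046],
    [[-0.006, 0.01, 0.008], [0, 0, -0.16], 0.046],
    [[-0.009, 0.015, 0.012], [0, 0, -0.24], 0.046],
    [[-0.012, 0.02, 0.016], [0, 0, -0.32], 0.046],
    [[-0.016, 0.026, 0.02], [0, 0, -0.4], 0.046]
  ]
}}

```text
time_s: 11.88
tool_pos: [0.4044, -0.308, 0.1696]
tool_rot: [-179.9, 0.0, 49.5]
force: [0.0, 0.6, -0.8]
grip_width: 0.0461
```

```bash
python3 - <<'E'
from h import *
go(.392,-.328,.15,67.6)
E
```

```text
t 11.88 pos [ 0.4044 -0.308   0.1696] rot [-1.7988e+02  4.0000e-02  4.9460e+01] F [ 0.   0.6 -0.8] g 0.0461
  shift [-0.0233  0.0037  0.0196] turn [-2.100e-03  3.000e-04 -3.166e-01] dist 0.031 rows 2.5
```

Call:
{"fn": "send_rows", "kwargs": {
  "steps": [
    [[-0.006, 0.001, 0.005], [0, 0, -0.08], 0.046],
    [[-0.012, 0.002, 0.01], [0, 0, -0.16], 0.046],
    [[-0.018, 0.003, 0.015], [0, 0, -0.24], 0.046],
    [[-0.023, 0.004, 0.02], [0, 0, -0.317], 0.046],
    [[-0.023, 0.004, 0.02], [0, 0, -0.317], 0.046]
  ]
}}

```text
time_s: 12.3
tool_pos: [0.391, -0.3286, 0.1491]
tool_rot: [-179.8, 0.0, 67.3]
force: [-0.3, 0.5, -1.3]
grip_width: 0.0463
```

```bash
python3 - <<'E'
from h import *
s=cam("scene"); crop(s,280,200,440,340,"s9.png",4.3); t=cam("top"); crop(t,340,200,460,310,"t9.png",5.4)
go(.392,-.328,.15,67.6)
E
```

```text
t 12.40 pos [ 0.3926 -0.328   0.1501] rot [-179.91    0.     67.14] F [ 0.1  0.8 -0.4] g 0.0461
  shift [-0.0002 -0.0005  0.0001] turn [-0.0015  0.     -0.008 ] dist 0.001 rows 0.1
```

View pics/s9.png

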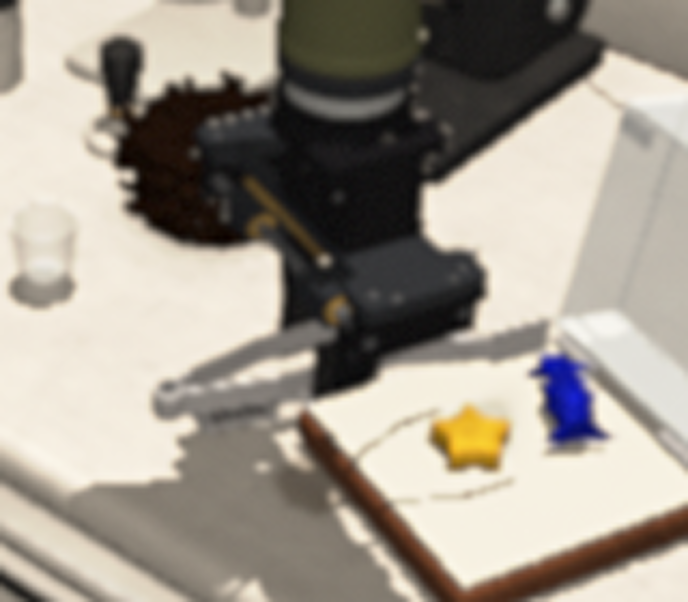

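View pics/t9.png

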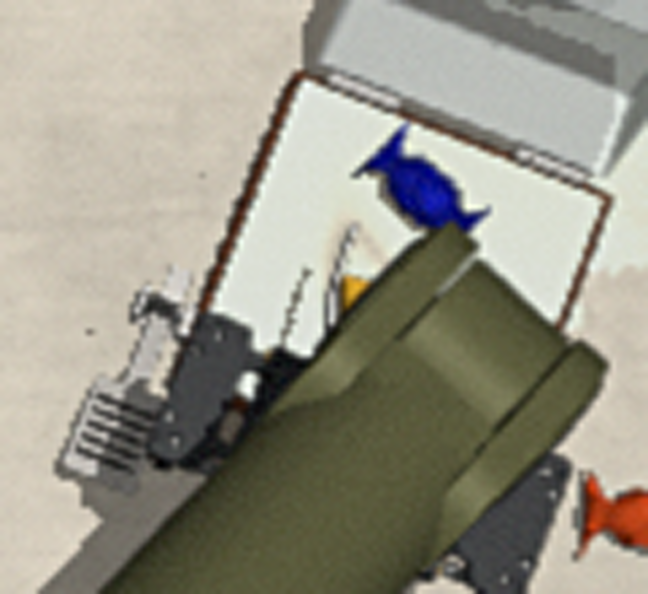

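```bash
python3 - <<'E'
from h import *
t=cam("top");s=cam("scene"); o=env.get_obs()
print(o["tool_pos"],o["tool_rot"])
yaw=np.radians(o["tool_rot"][2]-90); ex=np.array([np.cos(yaw),np.sin(yaw),0]); ey=np.array([-ex[1],ex[0],0])
g=o["tool_pos"]-[0,0,.0065]
for nm,x in (("tip",.122),("jaw",.104),("hinge",-.1)):
  for k in (1,-1):
    for z in (0,.025):
      P=g+ex*x+ey*k*(.0355 if x>0 else .006)+[0,0,z]
      a=proj(t,P);b=proj(s,P); print(nm,k,z,P.round(4),"top crop",((a-[340,200]+.5)*5.4-.5).round(0),"scene crop",((b-[280,200]+.5)*4.3-.5).round(0))
p=lambda x,y:(340+(x+.5)/5.4-.5,200+(y+.5)/5.4-.5)
print("left tip top-view at z=.16",plane(t,*p(354,226),o["tool_pos"][2]+.0185), "lower" )
E
```

```text
[ 0.39347509 -0.32775185  0.15059173] [-1.79986239e+02 -1.41966979e-02  6.72253191e+01]
tip 1 0 [ 0.5197 -0.3422  0.1441] top crop [342. 236.] scene crop [474. 276.]
tip 1 0.025 [ 0.5197 -0.3422  0.1691] top crop [348. 226.] scene crop [478. 242.]
tip -1 0 [ 0.4922 -0.4077  0.1441] top crop [471. 289.] scene crop [541. 342.]
tip -1 0.025 [ 0.4922 -0.4077  0.1691] top crop [479. 280.] scene crop [546. 307.]
jaw 1 0 [ 0.5031 -0.3353  0.1441] top crop [329. 268.] scene crop [448. 284.]
jaw 1 0.025 [ 0.5031 -0.3353  0.1691] top crop [335. 259.] scene crop [452. 250.]
jaw -1 0 [ 0.4756 -0.4007  0.1441] top crop [458. 321.] scene crop [515. 350.]
jaw -1 0.025 [ 0.4756 -0.4007  0.1691] top crop [467. 313.] scene crop [520. 316.]
hinge 1 0 [ 0.3036 -0.2835  0.1441] top crop [235. 659.] scene crop [166. 407.]
hinge 1 0.025 [ 0.3036 -0.2835  0.1691] top crop [240. 656.] scene crop [167. 372.]
hinge -1 0 [ 0.2989 -0.2946  0.1441] top crop [257. 668.] scene crop [176. 420.]
hinge -1 0.025 [ 0.2989 -0.2946  0.1691] top crop [263. 665.] scene crop [177. 385.]
left tip top-view at z=.16 [ 0.51993158 -0.34507288  0.16909173] lower
```

```bash
python3 - <<'E'
from h import *
s=cam("scene"); crop(s,310,265,415,300,"s10.png",7.6)
o=env.get_obs();g=o["tool_pos"]-[0,0,.0065]
yaw=np.radians(o["tool_rot"][2]-90); ex=np.array([np.cos(yaw),np.sin(yaw),0]); ey=np.array([-ex[1],ex[0],0])
for x,y in ((.122,.0355),(.086,.0355),(-.1,.006)):
  for z in (0,.025):
    b=proj(s,g+ex*x-ey*y+[0,0,z]); print(x,z,((b-[310,265]+.5)*7.6-.5).round(0))
E
```

```text
0.122 0 [729. 109.]
0.122 0.025 [738.  49.]
0.086 0 [637. 139.]
0.086 0.025 [645.  78.]
-0.1 0 [ 84. 248.]
-0.1 0.025 [ 85. 185.]
```

View pics/s10.png

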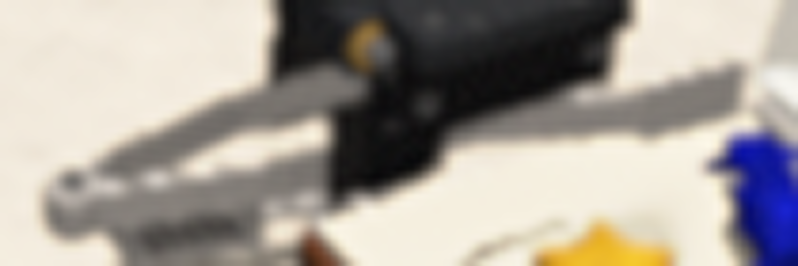

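```bash
python3 - <<'E'
from h import *
go(.400,-.3275,.075,67.5)
E
```

```text
t 12.55 pos [ 0.3937 -0.3277  0.1507] rot [ 1.7999e+02 -2.0000e-02  6.7250e+01] F [ 0.7 -0.5 -1.4] g 0.0461
  shift [0.0026 0.0057 0.0757] turn [ 0.0001 -0.0004 -0.0043] dist 0.076 rows 1.8
```

Call:
{"fn": "send_rows", "kwargs": {
  "steps": [
    [[0.001, 0.001, 0.015], [0, 0, 0], 0.046],
    [[0.002, 0.003, 0.035], [0, 0, 0], 0.046],
    [[0.003, 0.006, 0.055], [0, 0, 0], 0.046],
    [[0.003, 0.006, 0.07], [0, 0, 0], 0.046],
    [[0.003, 0.006, 0.076], [0, 0, 0], 0.046]
  ]
}}

```text
time_s: 12.97
tool_pos: [0.3995, -0.3263, 0.0727]
tool_rot: [-179.8, 0.0, 67.3]
force: [-0.5, 0.4, -1.4]
grip_width: 0.0463
```

Call:
{"fn": "send_rows", "kwargs": {
  "steps": [
    [[0, 0, 0], [0, 0, 0], 0.046],
    [[0, 0, 0], [0, 0, 0], 0.046],
    [[0, 0, 0], [0, 0, 0], 0.046],
    [[0, 0, 0], [0, 0, 0], 0.046],
    [[0, 0, 0], [0, 0, 0], 0.046]
  ]
}}

```text
time_s: 13.38
tool_pos: [0.4008, -0.3279, 0.0754]
tool_rot: [179.9, -0.0, 67.3]
force: [-0.7, 0.1, -0.4]
grip_width: 0.0459
```

```bash
python3 - <<'E'
from h import *
s=cam("scene"); crop(s,300,250,430,345,"s11.png",6.1); t=cam("top"); crop(t,370,220,440,280,"t11.png",10)
go(.400,-.3275,.047,67.5)
E
```

```text
t 13.48 pos [ 0.4006 -0.3277  0.0751] rot [ 1.7993e+02 -3.0000e-02  6.7270e+01] F [-0.4 -0.3 -0.1] g 0.0461
  shift [-0.0001 -0.0006  0.0281] turn [ 0.0012 -0.0005 -0.0039] dist 0.028 rows 0.7
```

View pics/s11.png

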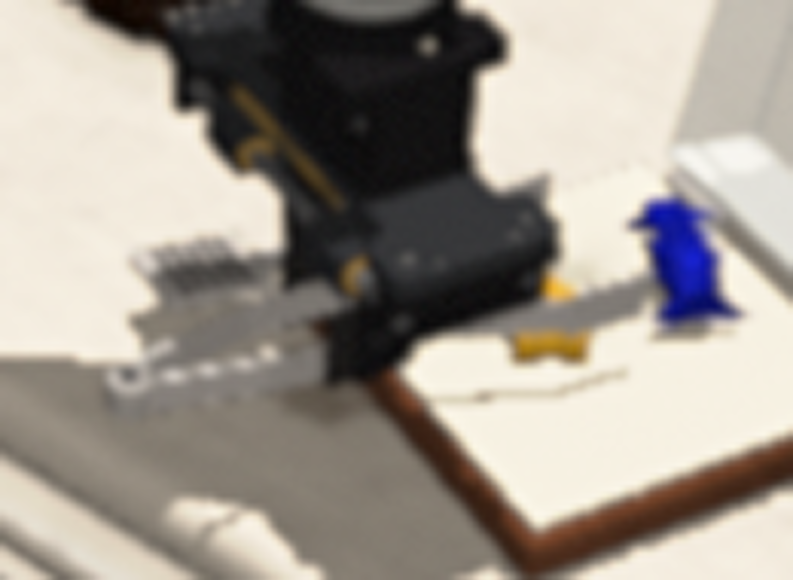

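View pics/t11.png

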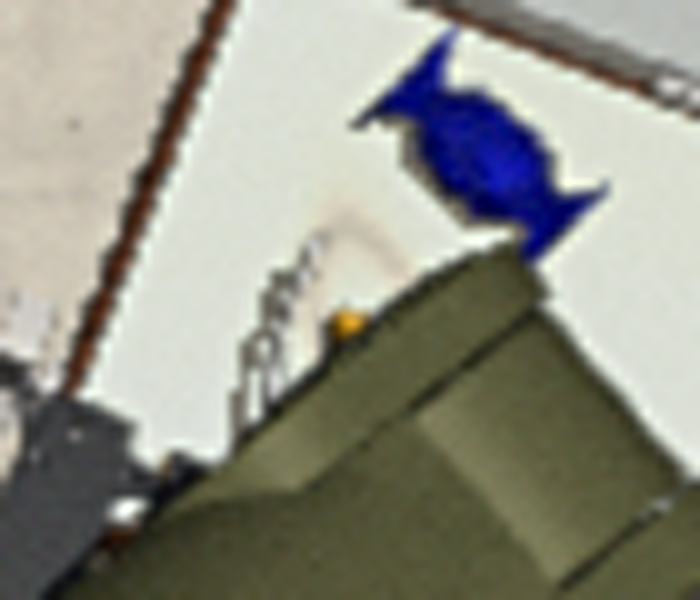

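```bash
python3 - <<'E'
from h import *
t=cam("top");s=cam("scene");o=env.get_obs()
yaw=np.radians(-22.7); ex=np.array([np.cos(yaw),np.sin(yaw),0]); ey=np.array([-ex[1],ex[0],0])
star=np.array([.495,-.3705,.045])
f=lambda P:((P-star)@ex*1e3).round(1).tolist()
def rep(n,P): print(n,P.round(4),"rel star along x,y mm",((P-star)@ex*1e3).round(1),((P-star)@ey*1e3).round(1))
T=lambda x,y:(370+(x+.5)/10-.5,220+(y+.5)/10-.5); S=lambda x,y:(300+(x+.5)/6.1-.5,250+(y+.5)/6.1-.5)
rep("left tip top edge",plane(t,*T(322,238),.0935))
for z in (.0935,.085): rep("right tip top edge scene z%g"%z,plane(s,*S(652,272),z))
rep("right tip bottom scene",plane(s,*S(650,292),.0685))
rep("right shadow tip",plane(s,*S(628,373),.035))
rep("star visible top", plane(t,*T(350,312),.055))
E
```

```text
left tip top edge [ 0.5292 -0.3464  0.0935] rel star along x,y mm 22.2 35.4
right tip top edge scene z0.0935 [ 0.4993 -0.4128  0.0935] rel star along x,y mm 20.3 -37.3
right tip top edge scene z0.085 [ 0.5086 -0.408   0.085 ] rel star along x,y mm 27.0 -29.3
right tip bottom scene [ 0.5148 -0.4053  0.0685] rel star along x,y mm 31.7 -24.4
right shadow tip [ 0.4989 -0.4087  0.035 ] rel star along x,y mm 18.4 -33.7
star visible top [ 0.5146 -0.3596  0.055 ] rel star along x,y mm 13.9 17.7
```

Call:
{"fn": "send_rows", "kwargs": {
  "steps": [
    [[0, 0, 0.005], [0, 0, 0], 0.046],
    [[0, 0, 0.011], [0, 0, 0], 0.046],
    [[0, 0, 0.017], [0, 0, 0], 0.046],
    [[0, 0, 0.023], [0, 0, 0], 0.046],
    [[0, 0, 0.028], [0, 0, 0], 0.046]
  ]
}}

```text
time_s: 14.0
tool_pos: [0.3997, -0.3273, 0.0454]
tool_rot: [-179.9, 0.0, 67.3]
force: [0.6, -0.1, 0.4]
grip_width: 0.0463
```

```bash
python3 - <<'E'
from h import *
s=cam("scene"); crop(s,350,270,430,330,"s12.png",9.9); t=cam("top"); crop(t,370,220,440,280,"t12.png",10)
go(.400,-.3275,.047,67.5)
E
```

```text
t 14.10 pos [ 0.3993 -0.3271  0.0453] rot [-1.7987e+02  1.0000e-02  6.7260e+01] F [ 0.2  0.5 -0.7] g 0.0463
  shift [-0.0001  0.0008 -0.0017] turn [-0.0023  0.0001 -0.0043] dist 0.002 rows 0.0
```

View pics/s12.png

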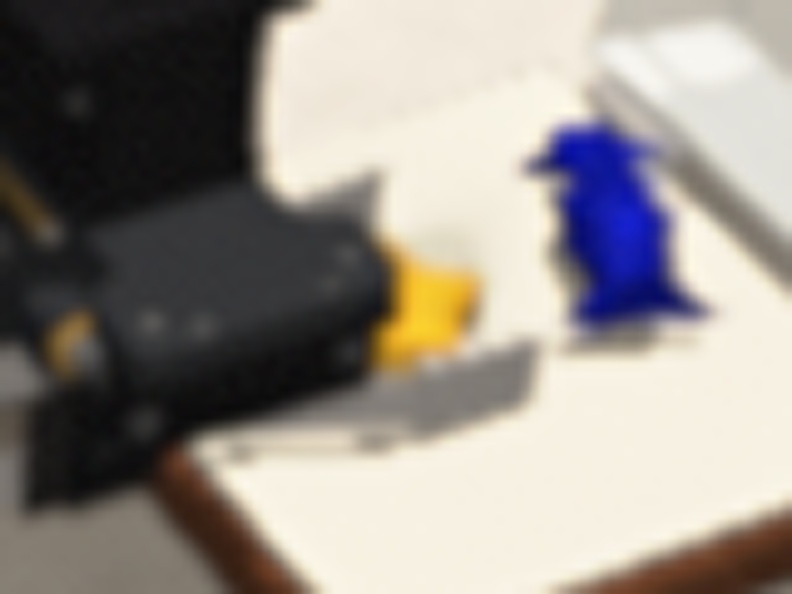

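View pics/t12.png

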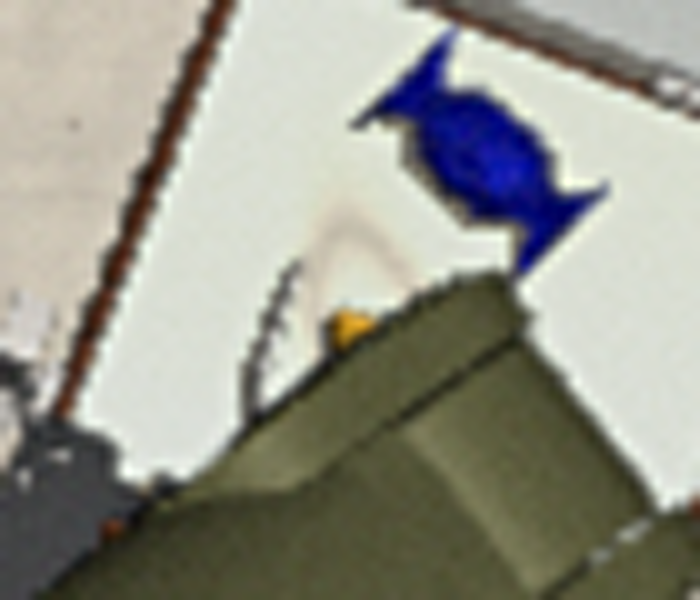

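Call:
{"fn": "send_rows", "kwargs": {
  "steps": [
    [[0, 0, 0], [0, 0, 0], 0.045],
    [[0, 0, 0], [0, 0, 0], 0.043],
    [[0, 0, 0], [0, 0, 0], 0.042],
    [[0, 0, 0], [0, 0, 0], 0.041],
    [[0, 0, 0], [0, 0, 0], 0.04]
  ],
  "grip_force": 25
}}

```text
time_s: 14.52
tool_pos: [0.4004, -0.3276, 0.0468]
tool_rot: [180.0, -0.0, 67.3]
force: [-0.5, -0.2, -1.1]
grip_width: 0.041
```

Call:
{"fn": "send_rows", "kwargs": {
  "steps": [
    [[0, 0, 0], [0, 0, 0], 0.039],
    [[0, 0, 0], [0, 0, 0], 0.038],
    [[0, 0, 0], [0, 0, 0], 0.036],
    [[0, 0, 0], [0, 0, 0], 0.034],
    [[0, 0, 0], [0, 0, 0], 0.032]
  ]
}}

```text
time_s: 14.93
tool_pos: [0.4002, -0.3276, 0.0465]
tool_rot: [180.0, -0.0, 67.3]
force: [0.2, 0.3, -0.5]
grip_width: 0.0358
```

Call:
{"fn": "send_rows", "kwargs": {
  "steps": [
    [[0, 0, 0], [0, 0, 0], 0.025],
    [[0, 0, 0], [0, 0, 0], 0.025],
    [[0, 0, 0], [0, 0, 0], 0.025],
    [[0, 0, 0], [0, 0, 0], 0.025],
    [[0, 0, 0], [0, 0, 0], 0.025]
  ]
}}

```text
time_s: 15.35
tool_pos: [0.4002, -0.3276, 0.0465]
tool_rot: [180.0, -0.0, 67.3]
force: [-0.2, -0.9, -0.7]
grip_width: 0.0359
```

```bash
python3 - <<'E'
from h import *
s=cam("scene"); crop(s,350,270,430,330,"s13.png",9.9); t=cam("top"); crop(t,370,220,440,280,"t13.png",10)
go(.400,-.3275,.047,67.5)
E
```

```text
t 15.45 pos [ 0.4002 -0.3276  0.0465] rot [180.    -0.    67.27] F [-0.6 -0.7 -1.1] g 0.0356
  shift [ 0.     -0.0002 -0.0005] turn [ 0.     -0.0001 -0.0041] dist 0.000 rows 0.0
```

View pics/s13.png

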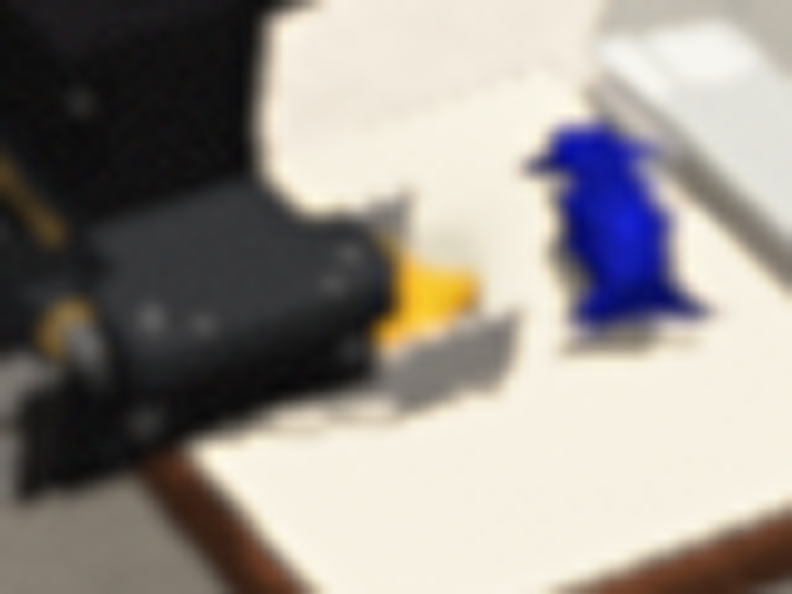

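View pics/t13.png

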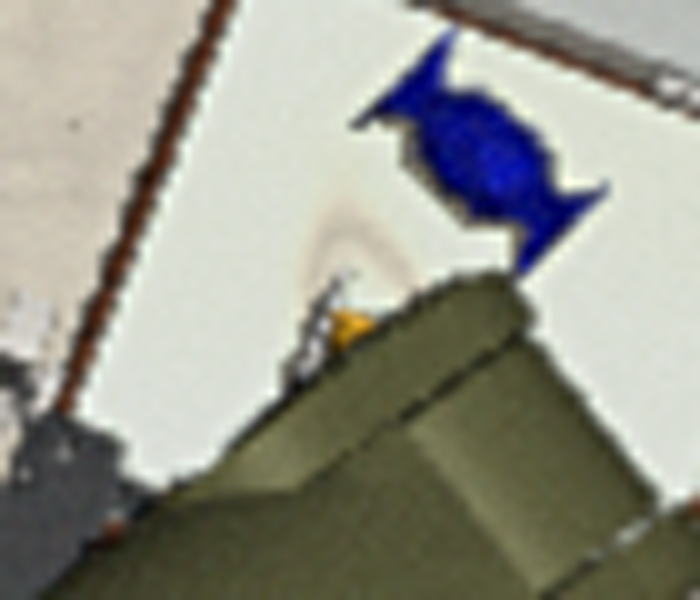

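Call:
{"fn": "send_rows", "kwargs": {
  "steps": [
    [[0, 0, 0], [0, 0, 0], 0.025],
    [[0, 0, -0.002], [0, 0, 0], 0.025],
    [[0, 0, -0.006], [0, 0, 0], 0.025],
    [[0, 0, -0.012], [0, 0, 0], 0.025],
    [[0, 0, -0.018], [0, 0, 0], 0.025]
  ],
  "grip_force": 30
}}

```text
time_s: 15.87
tool_pos: [0.4001, -0.3277, 0.0651]
tool_rot: [-180.0, -0.0, 67.3]
force: [-0.4, 0.0, -0.9]
grip_width: 0.0354
```

Call:
{"fn": "send_rows", "kwargs": {
  "steps": [
    [[0, 0, -0.008], [0, 0, 0], 0.025],
    [[0, 0, -0.017], [0, 0, 0], 0.025],
    [[0, 0, -0.026], [0, 0, 0], 0.025],
    [[0, 0, -0.035], [0, 0, 0], 0.025],
    [[0, 0, -0.044], [0, 0, 0], 0.025]
  ]
}}

```text
time_s: 16.28
tool_pos: [0.4003, -0.3277, 0.1097]
tool_rot: [180.0, -0.0, 67.3]
force: [-0.9, -0.9, 0.3]
grip_width: 0.0353
```

Call:
{"fn": "send_rows", "kwargs": {
  "steps": [
    [[0, 0, -0.009], [0, 0, 0], 0.025],
    [[0, 0, -0.018], [0, 0, 0], 0.025],
    [[0, 0, -0.026], [0, 0, 0], 0.025],
    [[0, 0, -0.033], [0, 0, 0], 0.025],
    [[0, 0, -0.038], [0, 0, 0], 0.025]
  ]
}}

```text
time_s: 16.7
tool_pos: [0.4004, -0.3277, 0.1475]
tool_rot: [180.0, -0.0, 67.3]
force: [-0.1, -1.4, -0.8]
grip_width: 0.0355
```

Call:
{"fn": "send_rows", "kwargs": {
  "steps": [
    [[0, 0, -0.002], [0, 0, 0], 0.025],
    [[0, 0, -0.002], [0, 0, 0], 0.025],
    [[0, 0, -0.002], [0, 0, 0], 0.025],
    [[0, 0, -0.002], [0, 0, 0], 0.025],
    [[0, 0, -0.002], [0, 0, 0], 0.025]
  ]
}}

```text
time_s: 17.12
tool_pos: [0.3999, -0.3274, 0.1481]
tool_rot: [-180.0, 0.0, 67.3]
force: [-0.6, 0.5, -1.0]
grip_width: 0.0355
```

```bash
python3 - <<'E'
from h import *
s=cam("scene"); crop(s,310,220,430,330,"s14.png",5.4); t=cam("top"); crop(t,340,200,460,310,"t14.png",5.4)
go(.400,-.3275,.147,67.5)
E
```

```text
t 17.22 pos [ 0.3999 -0.3275  0.1482] rot [-1.7996e+02  1.0000e-02  6.7260e+01] F [ 0.4 -1.  -0.9] g 0.0355
  shift [0.     0.0001 0.0012] turn [-0.0007  0.0001 -0.0042] dist 0.001 rows 0.0
```

View pics/s14.png

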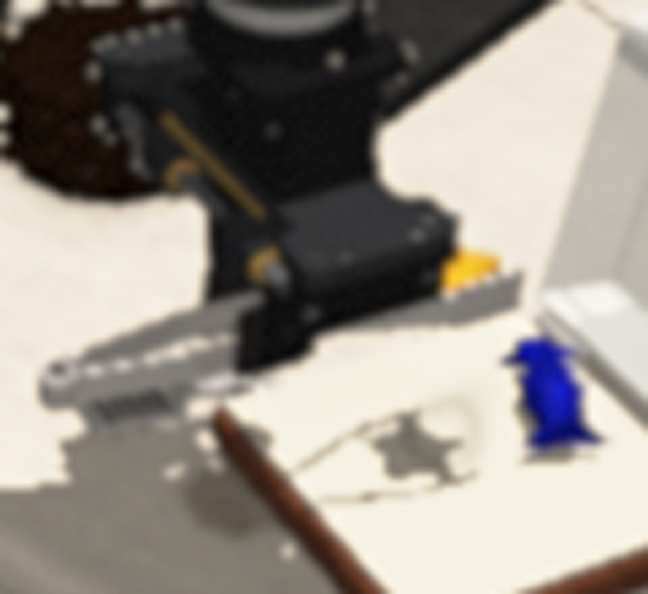

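View pics/t14.png

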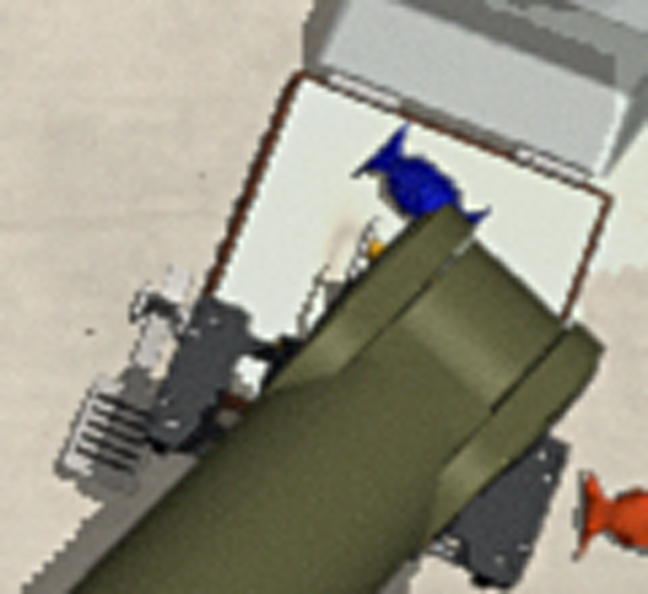

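Call:
{"fn": "send_rows", "kwargs": {
  "steps": [
    [[0, 0, 0], [0, 0, 0], 0.025],
    [[0, 0, 0], [0, 0, 0], 0.025],
    [[0, 0, 0], [0, 0, 0], 0.025],
    [[0, 0, 0], [0, 0, 0], 0.025],
    [[0, 0, 0], [0, 0, 0], 0.025]
  ]
}}

```text
time_s: 17.63
tool_pos: [0.4002, -0.3276, 0.1485]
tool_rot: [180.0, -0.0, 67.3]
force: [-0.0, 0.5, -0.8]
grip_width: 0.0356
```

```bash
python3 - <<'E'
from h import *
s=cam("scene"); cv2.imwrite("pics/s15.png",s["pixels"][:,:,::-1])
h=cv2.cvtColor(s["pixels"][255:290,380:420],cv2.COLOR_RGB2HSV); m=(h[...,0]>15)&(h[...,0]<32)&(h[...,1]>150); print("star px",m.sum(),np.argwhere(m).mean(0)[::-1]+[380,255])
go(.400,-.3275,.147,67.5)
E
```

```text
star px 49 [395.18367347 268.97959184]
t 17.68 pos [ 0.4002 -0.3276  0.1486] rot [179.99  -0.    67.27] F [-0.   0.2 -0.7] g 0.0354
  shift [ 0.     -0.0002  0.0016] turn [ 0.0001 -0.0001 -0.004 ] dist 0.002 rows 0.0
```

View pics/s15.png

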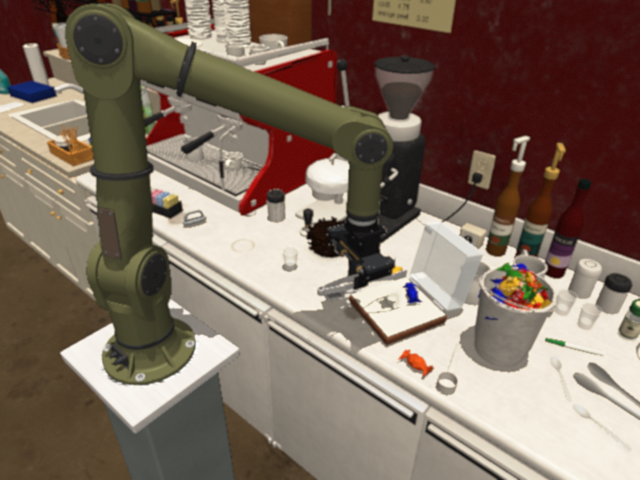

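The star is held up in the jaws at about (395,269), the cover is open, and the blue twist is still on the stand at (411,291). The glass, brush, shaker, orange sweet and scoop are where they started. I'm handing the job in.

```bash
python3 -c "
from cell import env
print(env.sign_off())"
```

```text
the job is handed in; nothing more can be done
None
```

The job is done and handed in at about 17.7 s. I pressed the pedal to its stop, the cover sprang open, and the pedal came back up. I then took the tongs by their grips, carried them past in front of the jar, closed the jaws on the star and lifted it about 10 cm.

**Last checks:**
- **Star:** it was in the jaws in the last camera pictures, with only its shadow left on the stand.
- **Grip:** the fingers held steady at 35.5 mm, within the expected 35 to 40 mm for pinching the star, with the grip force set to 30 N.
- **Other things:** the blue twist-wrapped sweet and the bystanders looked unmoved by eye.

**Forces and disagreements:**
- **Pedal press:** the vertical force reached about 31 N, and with the sideways push it came to about 33 N in total, under the 40 N limit.
- **Closing on the grips:** the tool shifted about 3 mm sideways and read about 6 N upward. I didn't find out why, though the tongs lifted cleanly.
- **Pad position:** the pedal pad measured about 6 mm nearer the robot than its stated position. The press still worked.

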